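Make up a basket-maker's kit: catch the feet, load the sled, send it on

ROBOT

A 6-joint arm with a two-finger parallel gripper is mounted at the origin on the work surface. World frame = base frame: x ahead of the robot, y to its left, z up, the work surface at z = 0. Lengths are in m, angles in rad, forces in N, time in s.
With the tool pointing down it reaches from about 0.3 to 0.875 m from the base axis. Payload 6.4 kg.
Tool frame: the origin (TCP) lies on the centre line of the jaws, within the pads' length; the fingertips stand 8 mm ahead of it and the grasp point (between the pads) lies 11 mm behind it; z points along the fingers, y is the line along which they close (so a half turn about z gives the same grasp; the last joint's range is limited). The gripper opens to 85 mm and grips with 20 to 120 N. Pads are 22 mm wide; open, the fingers measure 114 mm over their backs; the gripper's body (76 mm by 85 mm) begins 54 mm behind the grasp point. The pads swing forward as they close: fully open they stand 13 mm farther back than shut.
Start: joints at [-1.327, 0.181, 1.607, -0, 1.354, -0.206], TCP at [0.25, -0.518, 0.217] pointing down, gripper open.
Joint ranges: [-2.99, 2.99], [-0.89, 2.07], [0.3, 2.58], [-1.14, 4.28], [0, 2.63], [-3.12, 3.12]. Speed limits (rad/s): [2.57, 2.57, 3.01, 3.14, 3.14, 3.14].

INTERFACE

Orientations are given as a unit quaternion [w, x, y, z].
In Python, from bench import ctrl gives the robot as it stands.
- The arm moves only by the shell command python3 -m handwheel 'ROWS' [OPENING]. ROWS is JSON, a list that holds one entry, the list of rows, each a list of 4 numbers: the shift along the tool's x, y, z each as a share of 20 cm, from -1 to 1, then the turn about the tool's z as a share of 1.5 rad, from -1 to 1. In form: [[[x, y, z, twist], ...]]. A call has 1 to 10 rows; each row is the pose to reach, as a shift and turn from the pose commanded when the call began, along the tool's axes at that moment; what a row does not reach only later rows make up. A row lasts 1/8 s, in which the tool goes at most 62.5 mm and 10.7 degrees, less where a joint would pass 70% of its speed; a pose out of reach is approached as far as the arm can. A call with a number of a shift or a turn outside -1 to 1 is refused whole. A call with a gripper value outside its range is refused whole. OPENING is the finger opening in mm, from 0 to 85.4, set as the call begins (- or left out, the last holds). The fingers move at their own pace and stop on an object; the grip force is fixed at half the most. Time passes only in rows, so rows that repeat a pose let the fingers close. It gives the time, the measured TCP pose, the force, the opening and the grip force at its end, in the units of the state.
- ctrl.get_obs(): the state, without advancing time (a new reading comes with each control period).
- ctrl.camera(name): name is "scene" or "top"; returns a dict with "color" (384x512x3 uint8, red, green, blue), "range_z" (384x512 float32, m along the optical axis (not along the pixel's ray), 0 where there is no reading), "K" (3x3 intrinsics, pixels), "distortion" ([k1, k2, p1, p2, k3] as OpenCV has them; the pictures are not rectified), "pose" (4x4, takes a point from camera to world coordinates). Camera axes: x right, y down, z forward; pixel columns grow to the right and rows downward; lengths in m; the calibration is good to about 2 mm. A picture is of the moment at which its call begins.
- ctrl.hand_in(): hands the job in; it is judged then, once.
The state is a dict: "time_s": time; "q": joint angles; "dq": joint speeds; "joint_efforts": joint torques, N m; "eef_pos": TCP position; "eef_rot": TCP orientation; "wrist_force": force on the tool from outside, world axes, zero at the start; "torque": the same for the moment, N m; "opening": opening from 0.0 (shut) to 1.0 (fully open); "grasp_force": force on a finger pad.
Only numpy, scipy, OpenCV 4.12 (cv2) and the standard library are available. Lean on these libraries where they do the work, as an engineer would, in place of code of your own. Each camera call takes 0.05 s, during which the arm holds its last target. There are 200 camera calls.

TASK

Pick up the small basket by the block on its hoop and hold it under the chute, lifting its rim against the gate's two pads so that the gate rises and all the wooden feet slide off into the held basket, none falling on the bench. With the sled still at the loading station, stand the basket with its feet flat in the larger bay, long side along the long side, and lay every wooden handle in the other bay, in any order. Then push the sled along its rail until it clicks into the detent at the next station, keeping the basket upright throughout, and leave the glue bottle, mallet and bowl where they are.

Things in the scene. Friction and masses are not known exactly. Their poses are not given: they have to be found in the camera images.
- basket: Woven bamboo basket, 150 mm along x, 130 along y, 70 high, open top, 5 mm walls and floor, 0.25 kg. A thin hoop rises from the middle of its +y rim and crosses to the -y rim (strap at 135 to 141 mm height, 12 mm wide); its +x and -x sides are free of the hoop. On the hoop stands a dark grip block 30 x 30 mm, 141 to 185 mm high. Origin: centre of the underside, z up.
- basket_grip (a point): Centre of the basket's grip block, 165 mm above the basket's underside.
- chute: Fixed wooden chute sloping 30 degrees, metal lined, 42 mm wide inside, open on top, on dark legs. Origin: on the bench straight below the middle of its lower lip. It rises towards its own +x, so pieces leave the lip towards its own -x. Legs stand only at local x above 65 mm; the space under and in front of the lip is free.
- chute_lip (a point): Middle of the chute's lower lip (floor edge), 160 mm above the bench; axes as the chute's.
- gate (a joint): Height (m) of the plywood gate closing the chute at its lip: 0 shut, at most 0.06; slides straight up, falls shut by its own weight (0.12 kg). Feet pass under it once it is 0.035 up. Below it hang two flat pads, left and right of the feet's path. A basket's side rims lifted against the pads from below carry the gate up: with the rim 12 mm below the lip, it is 0.045 up.
- gate_pads (a point): Midpoint between the gate's two pads at their underside level (103 mm above the bench while shut). The pads lie 27 to 80 mm either side of the chute's middle line, 2 to 34 mm in front of the lip. To lift them hold the basket square to the chute, hoop across it (basket x axis along the chute's), its middle 70 mm in front of the lip. Axes as the chute's.
- rail: Fixed dark wooden rail, 580 x 60 x 30 mm, along its own y axis, that carries the sled. Two small upright brass index plates on its -x side mark the loading station and the next station.
- sled (a joint): Travel (m) of the plywood kit sled towards the rail's -y: near 0 = loading station, 0.17 = next station, where a sprung plunger drops into a detent (about 6 N); it can run on to 0.23. At a station the brass pointer on the middle of the sled's -x side faces a brass index plate. Sled 160 x 320 mm, floor 42 mm above the bench, lips 16 mm high, a 30 mm wide divider between two bays.
- basket_bay (a point): Middle of the floor of the sled's larger bay (150 mm along x, 170 mm along y inside, lips 16 mm high), for the basket with its x axis along y here; axes as the rail's.
- handle_bay (a point): Middle of the floor of the sled's smaller bay (150 mm along x, 110 mm along y, lips 16 mm high); axes as the rail's.
- sled_post (a point): Middle of the top of the sled's upright push post (dark wood, 24 x 24 mm, 66 mm tall, top 108 mm above the bench) on a tab at the end of the sled next to the handle bay; it moves with the sled.
- mat: Flat woven mat fixed on the bench, 280 x 300 x 4 mm; the handles lie on it at first. Origin: centre of its underside.
- glue: White glue bottle, 60 mm diameter, 160 mm tall, near the mat. Leave alone. Origin: centre of its underside.
- mallet: Mallet lying beyond the rail. Leave alone.
- scrapbowl: Terracotta bowl, 120 mm across, 50 mm high. Leave alone. Origin: centre of its underside.
- foot1: Wooden basket foot (one of three), a rounded block 60 x 34 x 28 mm, waiting in line in the chute behind the gate; 50 g. Origin: the middle of the block (its own axes are pitched 30 degrees to the block, so that they are level while it lies in the chute).
- foot2: Wooden basket foot (one of three), a rounded block 60 x 34 x 28 mm, waiting in line in the chute behind the gate; 50 g. Origin: the middle of the block (its own axes are pitched 30 degrees to the block, so that they are level while it lies in the chute).
- foot3: Wooden basket foot (one of three), a rounded block 60 x 34 x 28 mm, waiting in line in the chute behind the gate; 50 g. Origin: the middle of the block (its own axes are pitched 30 degrees to the block, so that they are level while it lies in the chute).
- handle1: Turned wooden basket handle (2 to 4 of them are there), a rounded bar 120 x 24 x 24 mm lying along its own x axis on the mat; 60 g. Origin: centre of its underside.
- handle2: Turned wooden basket handle (2 to 4 of them are there), a rounded bar 120 x 24 x 24 mm lying along its own x axis on the mat; 60 g. Origin: centre of its underside.
- handle3: Turned wooden basket handle (2 to 4 of them are there), a rounded bar 120 x 24 x 24 mm lying along its own x axis on the mat; 60 g. Origin: centre of its underside.
- handle4: Turned wooden basket handle (2 to 4 of them are there), a rounded bar 120 x 24 x 24 mm lying along its own x axis on the mat; 60 g. Origin: centre of its underside.
Not all that is in view belongs to the job. Leave any green, purple or turquoise look-alike of the handle2 alone.

How it is judged:
By the outcome, as a careful person would: the job done as asked, in the order asked, and still so for the second after the job is handed in, with the robot touching nothing.
Of handle1, handle2, handle3, handle4 only 2 to 4 are there at a start; the rules pass over those that are not, and their reading is None.
At some moment in a run one of handle1, handle2, handle3, handle4 may be knocked a few centimetres aside while the robot is not near it.
It also fails if it takes over 210 s, if anything falls off the work surface, if the arm or the gripper's body presses on something with over 40 N, if the wrist force passes 120 N, or if a joint passes its speed limit or range.

## Working session

There is one attempt and no reset: what is moved stays moved. The work goes in short steps, Python scripts to look and compute and a shell command to move; the robot and the scene stay as the last step left them, time stands still between calls to the robot, and variables do not carry over. Pictures are saved under pics/ and viewed, at most 14 in all, crops included, and the job is handed in when it is done.

```bash
ls; mkdir -p pics; python3 - <<'E'
from bench import ctrl
import cv2,numpy as np
o=ctrl.get_obs();print(o)
for n in("scene","top"):
    c=ctrl.camera(n);np.savez(f"{n}0.npz",**c)
    cv2.imwrite(f"pics/{n}0.png",c["color"][:,:,::-1]);print(n,c["K"],c["distortion"],c["pose"])
E
```

```text
pics
{'time_s': 0.0, 'q': array([-1.32730050e+00,  1.81511655e-01,  1.60802908e+00,  4.37719369e-05,
        1.35383816e+00, -2.06276683e-01]), 'dq': array([ 3.68208165e-05, -5.11368929e-04, -1.20286645e-04, -5.74957129e-04,
        1.16928020e-03, -7.72430469e-04]), 'joint_efforts': array([ 6.65486168e-04, -4.44870687e+01, -3.51330721e+01, -1.62580832e-04,
        9.24299704e-03, -1.22634660e-05]), 'eef_pos': array([ 0.24988175, -0.51720409,  0.21589054]), 'eef_rot': array([-8.93361376e-04,  9.74820143e-01,  2.22990785e-01,  4.74538058e-06]), 'wrist_force': array([ 0.79295026,  0.66745996, -0.15929184]), 'torque': array([-0.01430155, -0.03849651, -0.0234884 ]), 'grasp_force': 0.0, 'opening': 0.9992567094566468}
scene [[409.16486952   0.         254.40351547]
 [  0.         409.16486952 187.66848826]
 [  0.           0.           1.        ]] [0.02528297 0.         0.         0.         0.        ] [[ 0.81887684  0.38903866 -0.42200668  1.117597  ]
 [ 0.57392069 -0.56455701  0.59320353 -0.87911871]
 [-0.00746772 -0.727959   -0.68557999  1.16314438]
 [ 0.          0.          0.          1.        ]]
top [[483.37326423   0.         258.25539739]
 [  0.         483.37326423 190.93704534]
 [  0.           0.           1.        ]] [-0.08258098  0.          0.          0.          0.        ] [[ 0.08068965 -0.97068825  0.22639235  0.18533016]
 [-0.9967307  -0.07952212  0.01428783 -0.02905793]
 [ 0.00413417 -0.22680508 -0.97393139  1.60411305]
 [ 0.          0.          0.          1.        ]]
```

View pics/scene0.png

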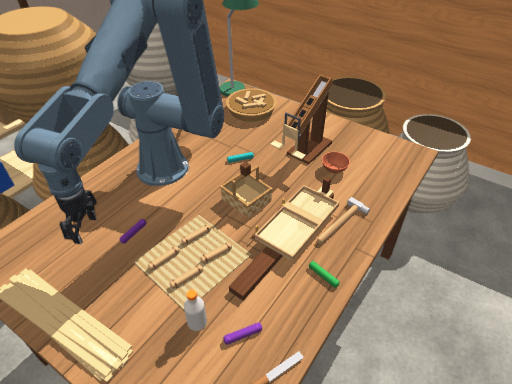

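View pics/top0.png

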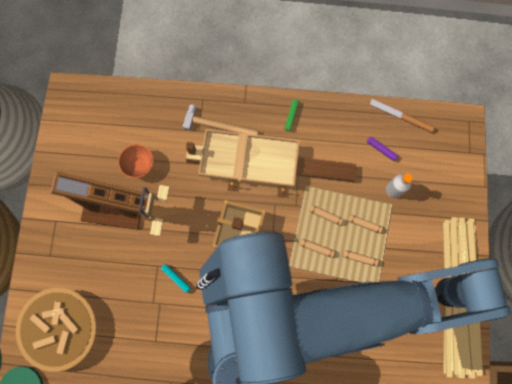

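The scene view shows 4 handles on the mat at about (188,255), the basket at (247,190), the sled at (298,220), and the chute at (312,120). In the top view these are the mat (343,235), basket (240,222), sled (248,158) with its post at (193,150), and chute lip (148,203).

```bash
cat > h.py <<'E'
import cv2,numpy as np
from bench import ctrl
def cam(n,save=None):
    c=ctrl.camera(n)
    if save: np.savez(save,**c)
    return c
def cloud(c):
    h,w=c["range_z"].shape
    u,v=np.meshgrid(np.arange(w),np.arange(h))
    p=np.stack([u,v],-1).reshape(-1,1,2).astype(np.float64)
    n=cv2.undistortPoints(p,c["K"],c["distortion"]).reshape(h,w,2)
    z=c["range_z"][...,None]
    P=np.concatenate([n*z,z],-1)@c["pose"][:3,:3].T+c["pose"][:3,3]
    P[c["range_z"]==0]=np.nan
    return P
def onplane(c,uv,z):
    n=cv2.undistortPoints(np.array(uv,float).reshape(-1,1,2),c["K"],c["distortion"]).reshape(-1,2)
    d=np.c_[n,np.ones(len(n))]@c["pose"][:3,:3].T;o=c["pose"][:3,3]
    return o+d*((z-o[2])/d[:,2])[:,None]
def rect(P):
    r=cv2.minAreaRect(P[:,:2].astype(np.float32)*1000)
    (cx,cy),(a,b),t=r
    if b>a:a,b,t=b,a,t+90
    return np.round([cx,cy,a,b,(t+90)%180-90],1)
E
python3 - <<'E'
from h import *
T=dict(np.load("top0.npz"));S=dict(np.load("scene0.npz"))
im=cv2.resize(T["color"][75:285,40:400][:,:,::-1],None,fx=2.2,fy=2.2,interpolation=cv2.INTER_CUBIC);cv2.imwrite("pics/topc.png",im)
im=cv2.resize(S["color"][60:310,130:400][:,:,::-1],None,fx=2.4,fy=2.4,interpolation=cv2.INTER_CUBIC);cv2.imwrite("pics/scc.png",im)
for n,c in(("top",T),("scene",S)):
    P=cloud(c)
    print(n,"table z med",np.nanmedian(P[...,2][(P[...,2]<.03)&(P[...,2]>-.03)]))
T_P=cloud(T)
for uv in[(240,222),(193,150),(148,203),(162,192),(155,228),(343,235),(326,214),(366,224),(318,248),(361,257),(250,158),(222,158),(330,170)]:print(uv,T_P[uv[1],uv[0]].round(3))
E
```

```text
top table z med -0.0005949986458981815
scene table z med 0.0025418225109059556
(240, 222) [0.417 0.038 0.178]
(193, 150) [0.656 0.217 0.095]
(148, 203) [0.446 0.313 0.211]
(162, 192) [0.504 0.297 0.111]
(155, 228) [0.388 0.307 0.104]
(343, 235) [ 0.429 -0.299  0.011]
(326, 214) [ 0.492 -0.237  0.024]
(366, 224) [ 0.469 -0.371  0.026]
(318, 248) [ 0.377 -0.216  0.026]
(361, 257) [ 0.359 -0.36   0.018]
(250, 158) [0.66  0.031 0.04 ]
(222, 158) [0.652 0.125 0.043]
(330, 170) [ 0.643 -0.242  0.031]
```

View pics/topc.png

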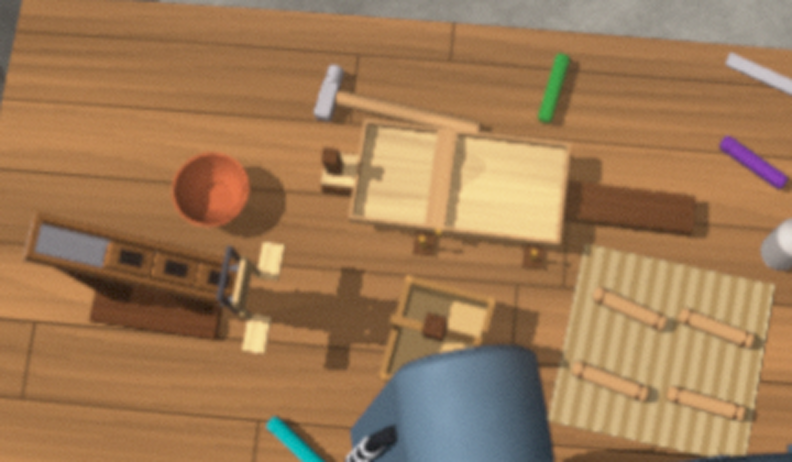

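View pics/scc.png

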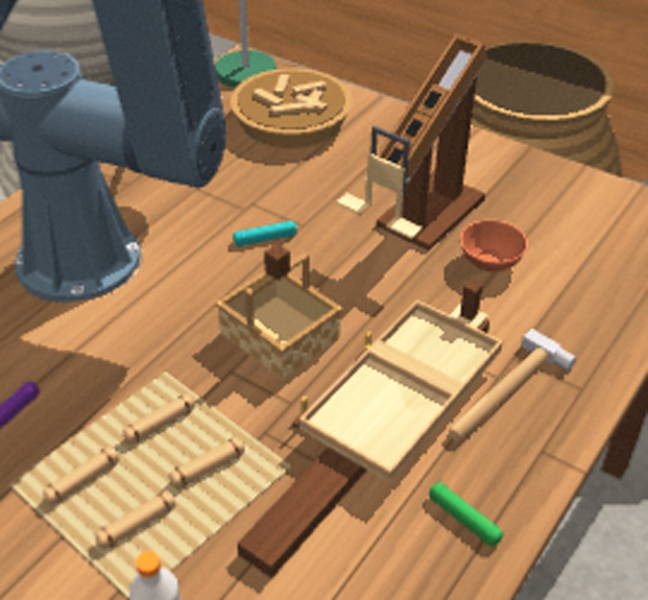

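The crops show four natural-wood handles, a shut gate with two pale pads, the sled with its post on the +y side, and the basket with its hoop roughly along world y. Next I measure all of these.

```bash
cat > m.py <<'E'
from h import *
import sys
def load():
    T=dict(np.load("top0.npz"));S=dict(np.load("scene0.npz"))
    return T,S,cloud(T),cloud(S)
if __name__=="__main__":
    T,S,PT,PS=load()
    for n,c,P in(("top",T,PT),("scene",S,PS)):
        print("==",n)
        hsv=cv2.cvtColor(c["color"],cv2.COLOR_RGB2HSV)
        X,Y,Z=P[...,0],P[...,1],P[...,2]
        def box(x0,x1,y0,y1,z0,z1):return(X>x0)&(X<x1)&(Y>y0)&(Y<y1)&(Z>z0)&(Z<z1)
        def rep(k,m):
            if m.sum()>5:print(k,m.sum(),rect(P[m]),"med",np.nanmedian(P[m],0).round(4),"zmax",np.nanmax(Z[m]).round(3))
        rep("rim",box(.3,.52,-.08,.14,.055,.085))
        rep("grip",box(.3,.52,-.08,.14,.15,.20))
        rep("griptop",box(.3,.52,-.08,.14,.175,.20))
        pad=box(.35,.55,.25,.38,.09,.115)&(hsv[...,2]>150)
        nl,L,st,ce=cv2.connectedComponentsWithStats(pad.astype(np.uint8))
        for i in range(1,nl):
            if st[i,4]>15:rep("pad",L==i)
        rep("chute>.15",box(.38,.58,.28,.62,.14,.5))
        rep("sledtop",box(.5,.8,-.12,.2,.047,.075))
        rep("floor",box(.5,.8,-.12,.2,.034,.047))
        rep("post",box(.58,.72,.17,.27,.08,.12))
        rep("rail",box(.55,.75,-.35,-.08,.022,.037))
        wood=box(.28,.56,-.46,-.14,.012,.04)&(hsv[...,1]>85)&(hsv[...,2]>110)
        nl,L,st,ce=cv2.connectedComponentsWithStats(wood.astype(np.uint8))
        for i in range(1,nl):
            if st[i,4]>30:rep("handle",L==i)
        g=box(.38,.58,.25,.36,.16,.5)
        print("frame zmax",np.nanmax(Z[g]) if g.any() else None)
E
python3 m.py
```

```text
== top
rim 319 [416.8  46.2 157.  136.2  -9.7] med [0.4715 0.0749 0.0692] zmax 0.085
grip 118 [415.7  46.2  30.6  30.   -8. ] med [0.4142 0.0458 0.1828] zmax 0.192
griptop 104 [415.7  46.2  30.6  30.   -8. ] med [0.4155 0.0462 0.1833] zmax 0.192
pad 160 [501.3 296.5  54.4  33.3  -6.6] med [0.5022 0.2955 0.1073] zmax 0.115
pad 160 [394.  303.6  51.9  33.1  -4.6] med [0.3918 0.3028 0.1082] zmax 0.114
chute>.15 2383 [457.6 439.8 262.5  74.5  85.9] med [0.4544 0.4359 0.2566] zmax 0.339
sledtop 1034 [621.5  40.1 320.2 243.8  89.1] med [0.6508 0.0639 0.0552] zmax 0.072
floor 3272 [649.4  39.  323.4 180.1  87.8] med [0.6606 0.0185 0.0407] zmax 0.047
post 72 [666.8 228.1  26.6  24.1  -3. ] med [0.6642 0.227  0.1045] zmax 0.114
rail 1033 [ 642.7 -204.2  247.5  175.9   89.9] med [ 0.6492 -0.2151  0.0291] zmax 0.037
handle 269 [ 491.2 -238.   118.8   25.6   69.5] med [ 0.4903 -0.2367  0.0256] zmax 0.036
handle 271 [ 472.1 -368.6  119.7   25.2   72.9] med [ 0.4709 -0.369   0.0253] zmax 0.04
handle 268 [ 379.9 -213.6  116.2   25.1   74. ] med [ 0.3791 -0.2129  0.0255] zmax 0.036
handle 282 [ 358.
[... 603 characters left out ...]
21.   40.4 321.9 243.8  88.3] med [0.6585 0.0586 0.0569] zmax 0.074
floor 1953 [620.5  38.9 319.1 243.6  88.1] med [0.6586 0.0123 0.0435] zmax 0.047
post 66 [669.1 228.9  27.4  24.4   1.1] med [0.6703 0.2234 0.1044] zmax 0.114
rail 1003 [ 640.6 -205.7  242.6  176.7   87.6] med [ 0.652  -0.2293  0.0317] zmax 0.037
handle 212 [ 372.5 -210.7  118.4   42.3   74.3] med [ 0.3822 -0.215   0.0279] zmax 0.036
handle 244 [ 493.7 -235.5  118.5   29.5   70.2] med [ 0.4946 -0.2389  0.0279] zmax 0.038
handle 246 [ 358.4 -356.1  117.7   26.6   79. ] med [ 0.3606 -0.358   0.0281] zmax 0.038
handle 275 [ 466.9 -366.4  117.7   39.2   74.4] med [ 0.4756 -0.3716  0.0278] zmax 0.038
frame zmax 0.2687567572766826
```

```bash
cat > d.py <<'E'
# usage: d.py x y z yaw_y_deg : remaining shift in tool axes/units
import sys,numpy as np
from bench import ctrl
from scipy.spatial.transform import Rotation as R
o=ctrl.get_obs();w=np.array(o["eef_rot"]);r=R.from_quat(w[[1,2,3,0]]).as_matrix()
a=[float(v) for v in sys.argv[1:]]
s=r.T@(np.array(a[:3])-o["eef_pos"])/.2
yy=np.degrees(np.arctan2(r[1,1],r[0,1]))
tw=-((a[3]-yy+180)%360-180)
print("t",round(o["time_s"],2),"pos",o["eef_pos"].round(4),"yawy",round(yy,1),"tiltz",r[:,2].round(3),"F",np.round(o["wrist_force"],1),"q",o["q"].round(2))
print("shift",s.round(3),"twist",round(np.radians(tw)/1.5,3),"rows>=",round(max(np.linalg.norm(s)*200/62.5,abs(tw)/10.7),1))
E
python3 d.py .416 .0465 .27 -9.7
```

```text
t 0.1 pos [ 0.2499 -0.5173  0.216 ] yawy -64.2 tiltz [-0.     0.002 -1.   ] F [ 0.2  0.1 -0.2] q [-1.33  0.18  1.61  0.    1.35 -0.21]
shift [ 1.974 -2.178 -0.266] twist -0.634 rows>= 9.4
```

```bash
python3 -m handwheel '[[[0.95,-1,-0.35,0],[0.95,-1,-0.35,0],[0.95,-1,-0.35,0],[0.95,-1,-0.35,0],[0.95,-1,-0.35,0]]]' 85
python3 -m handwheel '[[[0.95,-1,0,0],[0.95,-1,0,0],[0.95,-1,0,0],[0.95,-1,0,0],[0.95,-1,0,0]]]'; python3 d.py .416 .0465 .26 -9.7
```

```text
time_s: 0.72
eef_pos: [0.3347, -0.2527, 0.2874]
eef_rot: [0.0, 0.975, 0.224, 0.0]
wrist_force: [0.8, -0.2, -0.2]
opening: 0.992
grasp_force: 0.0
time_s: 1.35
eef_pos: [0.4183, 0.0107, 0.2866]
eef_rot: [-0.0, 0.974, 0.225, 0.0]
wrist_force: [-0.1, 0.0, 0.1]
opening: 0.991
grasp_force: 0.0
t 1.35 pos [0.4183 0.0107 0.2866] yawy -64.0 tiltz [-0.     0.001 -1.   ] F [-0.1  0.   0.1] q [-0.26 -0.25  1.88  0.    1.51  0.86]
shift [ 0.068 -0.166  0.133] twist -0.632 rows>= 5.1
```

```bash
python3 -m handwheel '[[[0.068,-0.166,0.05,-0.632],[0.068,-0.166,0.05,-0.632],[0.068,-0.166,0.05,-0.632],[0.068,-0.166,0.05,-0.632],[0.068,-0.166,0.05,-0.632],[0.068,-0.166,0.05,-0.632],[0.068,-0.166,0.05,-0.632],[0.068,-0.166,0.05,-0.632]]]' >/dev/null; python3 d.py .416 .0465 .158 -9.7
```

```text
t 2.35 pos [0.4161 0.0434 0.2767] yawy -10.0 tiltz [-0.  0. -1.] F [-0.  -0.9 -0.6] q [-0.18 -0.24  1.9   0.    1.49 -0.01]
shift [ 0.015 -0.003  0.594] twist -0.004 rows>= 1.9
```

```bash
python3 -m handwheel '[[[0.015,-0.003,0.2,0],[0.015,-0.003,0.4,0],[0.015,-0.003,0.55,0],[0.015,-0.003,0.594,0],[0.015,-0.003,0.594,0],[0.015,-0.003,0.594,0]]]'; python3 -m handwheel '[[[0,0,0,0],[0,0,0,0],[0,0,0,0],[0,0,0,0],[0,0,0,0],[0,0,0,0],[0,0,0,0],[0,0,0,0]]]' 10;  python3 -m handwheel '[[[0,0,-0.1,0],[0,0,-0.2,0],[0,0,-0.3,0],[0,0,-0.3,0]]]';python3 d.py .4444 .2484 .2 86.1
```

```text
time_s: 3.1
eef_pos: [0.4171, 0.0463, 0.1594]
eef_rot: [0.001, 0.766, 0.643, 0.001]
wrist_force: [0.0, 0.3, 0.3]
opening: 0.997
grasp_force: 0.0
time_s: 4.1
eef_pos: [0.416, 0.0465, 0.1585]
eef_rot: [-0.0, 0.766, 0.643, -0.0]
wrist_force: [-3.0, 0.3, 6.4]
opening: 0.335
grasp_force: 59.8
time_s: 4.6
eef_pos: [0.4169, 0.0464, 0.2188]
eef_rot: [0.001, 0.766, 0.643, 0.001]
wrist_force: [0.3, 0.1, -2.8]
opening: 0.332
grasp_force: 60.1
t 4.6 pos [0.4169 0.0464 0.2188] yawy -9.9 tiltz [ 0.003 -0.    -1.   ] F [ 0.3  0.1 -2.8] q [-0.17 -0.19  1.97  0.    1.36 -0.  ]
shift [ 1.019 -0.039  0.094] twist -1.117 rows>= 9.0
```

```bash
python3 - <<'E'
from m import *
T,S,PT,PS=load()
a=np.radians(86.1);ex=np.array([np.cos(a),np.sin(a)]);ey=np.array([-ex[1],ex[0]])
lip=np.array([.4479,.3003])+.018*ex
for P in(PT,PS):
    q=P.reshape(-1,3);l=np.c_[(q[:,:2]-lip)@ex,(q[:,:2]-lip)@ey,q[:,2]]
    m=(abs(l[:,1])<.1)&(l[:,0]>-.05)&(l[:,0]<.03)&(l[:,2]>.12)&(l[:,2]<.4)
    l=l[m]
    for z0 in np.arange(.12,.28,.02):
        k=l[(l[:,2]>=z0)&(l[:,2]<z0+.02)]
        if len(k)>3:print(z0.round(2),len(k),"x",np.percentile(k[:,0],[2,50]).round(3),"y",k[:,1].min().round(3),k[:,1].max().round(3))
print(lip)
E
python3 -m handwheel '[[[0.35,-0.04,0,-0.1],[0.35,-0.04,0,-0.2],[0.35,-0.04,0,-0.3],[0.35,-0.04,0,-0.4],[0.35,-0.04,0,-0.5],[0.35,-0.04,0,-0.6],[0.35,-0.04,0,-0.6]]]' ; python3 d.py .438 .14 .1705 86.1
```

```text
0.12 16 x [-0.009 -0.008] y -0.039 0.036
0.14 15 x [-0.009 -0.007] y -0.036 0.038
0.16 59 x [-0.009 -0.007] y -0.037 0.036
0.18 99 x [-0.009  0.005] y -0.035 0.036
0.2 157 x [-0.009  0.003] y -0.035 0.036
0.22 18 x [0.001 0.002] y -0.035 0.036
0.24 43 x [0.001 0.002] y -0.036 0.036
0.26 35 x [0.001 0.005] y -0.032 0.035
0.12 23 x [-0.009 -0.005] y -0.037 0.036
0.14 24 x [-0.009 -0.005] y -0.038 0.038
0.16 56 x [-0.009 -0.004] y -0.034 0.035
0.18 81 x [-0.01  -0.004] y -0.037 0.037
0.2 117 x [-0.009  0.002] y -0.037 0.039
0.22 18 x [0.    0.005] y -0.037 0.034
0.24 34 x [0.    0.004] y -0.034 0.038
0.26 29 x [-0.001  0.003] y -0.036 0.036
[0.44912428 0.31825832]
time_s: 5.48
eef_pos: [0.4194, 0.1168, 0.2166]
eef_rot: [-0.001, 0.41, 0.912, -0.0]
wrist_force: [0.5, 0.0, -3.4]
opening: 0.334
grasp_force: 60.0
t 5.47 pos [0.4194 0.1168 0.2166] yawy 41.6 tiltz [-0.002 -0.    -1.   ] F [ 0.5  0.  -3.4] q [-0.   -0.14  1.94 -0.    1.35 -0.73]
shift [0.025 0.147 0.23 ] twist -0.518 rows>= 4.2
```

```bash
python3 -m handwheel '[[[0.025,0.147,0,-0.12],[0.025,0.147,0,-0.24],[0.025,0.147,0.05,-0.36],[0.025,0.147,0.1,-0.48],[0.025,0.147,0.17,-0.518],[0.025,0.147,0.23,-0.518],[0.025,0.147,0.23,-0.518],[0.025,0.147,0.23,-0.518]]]' ; python3 d.py .4444 .2484 .1705 86.1
```

```text
time_s: 6.48
eef_pos: [0.4391, 0.1401, 0.1722]
eef_rot: [0.0, 0.034, 0.999, 0.0]
wrist_force: [-0.4, 0.3, -1.4]
opening: 0.332
grasp_force: 60.4
t 6.47 pos [0.4391 0.1401 0.1722] yawy 86.1 tiltz [ 0.  0. -1.] F [-0.4  0.3 -1.4] q [ 0.05 -0.03  1.93  0.    1.24 -1.45]
shift [0.01  0.542 0.009] twist -0.0 rows>= 1.7
```

```bash
python3 - <<'E'
from h import *
s=cam("scene");t=cam("top","t1.npz");PT=cloud(t);PS=cloud(s)
for P in(PT,PS):
    X,Y,Z=P[...,0],P[...,1],P[...,2]
    m=(X>.33)&(X<.55)&(Y>.03)&(Y<.24)&(Z>.07)&(Z<.09)
    print("rim",m.sum(),rect(P[m]),np.median(Z[m]))
E
```

```text
rim 288 [441.1 137.6 157.1 136.9  86. ] 0.08281849134993657
rim 366 [439.6 141.  162.2 141.1  86.1] 0.08322128374406013
```

```bash
python3 -m handwheel '[[[0.01,0.15,0,0],[0.01,0.3,0,0],[0.01,0.42,0,0],[0.01,0.51,0,0],[0.01,0.542,0,0],[0.01,0.542,0,0],[0.01,0.542,0,0]]]' ; python3 d.py .4444 .2484 .2365 86.1
```

```text
time_s: 7.45
eef_pos: [0.4441, 0.2477, 0.1719]
eef_rot: [-0.0, 0.034, 0.999, -0.0]
wrist_force: [0.9, 0.6, -2.1]
opening: 0.329
grasp_force: 60.5
t 7.45 pos [0.4441 0.2477 0.1719] yawy 86.1 tiltz [-0. -0. -1.] F [ 0.9  0.6 -2.1] q [ 0.28  0.08  1.82 -0.    1.25 -1.23]
shift [-0.001  0.003 -0.323] twist 0.0 rows>= 1.0
```

```bash
python3 -m handwheel '[[[0,0.003,-0.05,0],[0,0.003,-0.1,0],[0,0.003,-0.15,0],[0,0.003,-0.2,0],[0,0.003,-0.25,0],[0,0.003,-0.29,0],[0,0.003,-0.323,0],[0,0.003,-0.323,0],[0,0.003,-0.323,0],[0,0.003,-0.323,0]]]' ; python3 -m handwheel '[[[0,0,0,0],[0,0,0,0],[0,0,0,0],[0,0,0,0],[0,0,0,0],[0,0,0,0],[0,0,0,0],[0,0,0,0]]]';python3 d.py .4444 .2484 .2365 86.1
python3 - <<'E'
from h import *
s=cam("scene");t=cam("top")
a=s["color"][70:220,200:370];b=t["color"][140:290,50:250]
im=np.hstack([cv2.resize(a,None,fx=2.3,fy=2.3,interpolation=2),cv2.resize(b,(400,345),interpolation=2)])
cv2.imwrite("pics/c1.png",im[:,:,::-1])
E
```

```text
time_s: 8.7
eef_pos: [0.4438, 0.2489, 0.236]
eef_rot: [-0.001, 0.033, 0.999, -0.0]
wrist_force: [0.1, -0.1, -5.6]
opening: 0.325
grasp_force: 63.7
time_s: 9.7
eef_pos: [0.4441, 0.249, 0.2366]
eef_rot: [-0.0, 0.033, 0.999, 0.0]
wrist_force: [0.5, -0.5, -5.8]
opening: 0.331
grasp_force: 63.7
t 9.7 pos [0.4441 0.249  0.2366] yawy 86.2 tiltz [-0.  0. -1.] F [ 0.5 -0.5 -5.8] q [ 0.28  0.01  1.75  0.    1.38 -1.23]
shift [-0.002 -0.003  0.   ] twist 0.001 rows>= 0.0
```

View pics/c1.png

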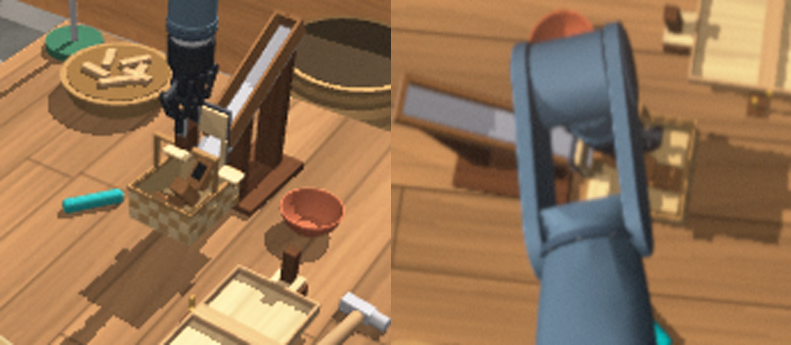

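The feet have left the chute. One foot, at about (205,170), may be leaning at the lip, so I zoom in.

```bash
python3 - <<'E'
from h import *
s=cam("scene","s2.npz")
a=s["color"][110:180,245:330]
cv2.imwrite("pics/c2.png",cv2.resize(a,None,fx=7,fy=7,interpolation=2)[:,:,::-1])
E
```

```text
(no output)
```

View pics/c2.png

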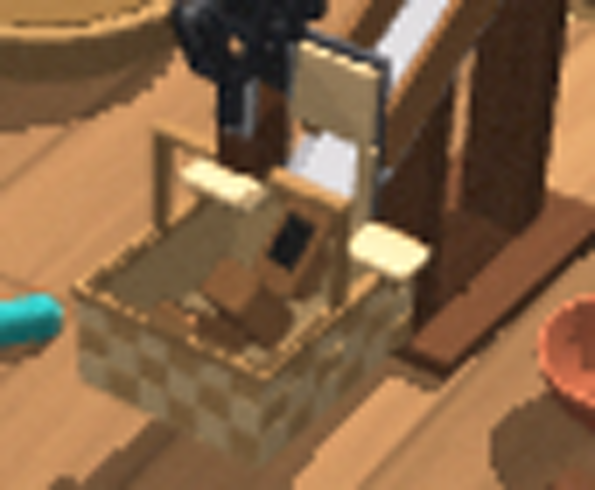

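All three feet are in the basket. One stands against the lip-side wall with its top at about (300,215) in the crop, so I check its height and its gap to the lip.

```bash
python3 - <<'E'
from h import *
s=dict(np.load("s2.npz"));P=cloud(s)
a=np.radians(86.1);ex=np.array([np.cos(a),np.sin(a)]);ey=np.array([-ex[1],ex[0]]);lip=np.array([.4491,.3183])
for u,v in[(280,185),(300,200),(320,210),(330,230),(300,215),(310,230),(295,235),(285,255),(270,270),(300,260),(255,270),(230,290),(320,160),(345,190)]:
    q=P[110+v//7,245+u//7];print((u,v),((q[:2]-lip)@ex).round(3),((q[:2]-lip)@ey).round(3),q[2].round(3))
E
```

```text
(280, 185) -0.072 -0.022 0.218
(300, 200) -0.019 0.004 0.167
(320, 210) -0.019 -0.012 0.164
(330, 230) -0.072 -0.056 0.206
(300, 215) -0.028 -0.003 0.165
(310, 230) -0.027 -0.013 0.159
(295, 235) -0.033 -0.007 0.155
(285, 255) -0.045 -0.007 0.147
(270, 270) -0.05 -0.001 0.137
(300, 260) -0.039 -0.012 0.141
(255, 270) -0.054 0.007 0.135
(230, 290) -0.083 0.006 0.138
(320, 160) 0.012 0.011 0.176
(345, 190) 0.01 -0.011 0.162
```

```bash
python3 -m handwheel '[[[0,-0.03,0,0],[0,-0.02,0,0],[0,-0.06,0,0],[0,-0.04,0,0],[0,-0.09,0,0],[0,-0.06,0,0],[0,-0.09,0,0],[0,-0.09,0,0],[0,-0.09,0,0]]]'
cat > leanq.py <<'E'
from h import *
import sys
s=cam("scene")
a=s["color"][110:190,240:330]
cv2.imwrite(sys.argv[1],cv2.resize(a,None,fx=6,fy=6,interpolation=2)[:,:,::-1])
P=cloud(s)
a=np.radians(86.1);ex=np.array([np.cos(a),np.sin(a)]);ey=np.array([-ex[1],ex[0]]);lip=np.array([.4491,.3183])
X=(P[...,:2]-lip)@ex;Y=(P[...,:2]-lip)@ey;Z=P[...,2]
for x0 in np.arange(-.15,.0,.015):
    m=(X>x0)&(X<x0+.015)&(abs(Y)<.045)&(Z<.2)&(Z>.05)
    print(x0.round(3),m.sum(),np.nanmax(Z[m]).round(3) if m.any() else None)
E
python3 leanq.py pics/c3.png
```

```text
time_s: 10.98
eef_pos: [0.4429, 0.2309, 0.2366]
eef_rot: [-0.0, 0.033, 0.999, -0.0]
wrist_force: [-0.9, -0.3, -5.4]
opening: 0.334
grasp_force: 63.7
-0.15 15 0.146
-0.135 11 0.14
-0.12 31 0.146
-0.105 55 0.151
-0.09 34 0.15
-0.075 50 0.15
-0.06 54 0.166
-0.045 37 0.17
-0.03 60 0.163
-0.015 62 0.2
```

View pics/c3.png

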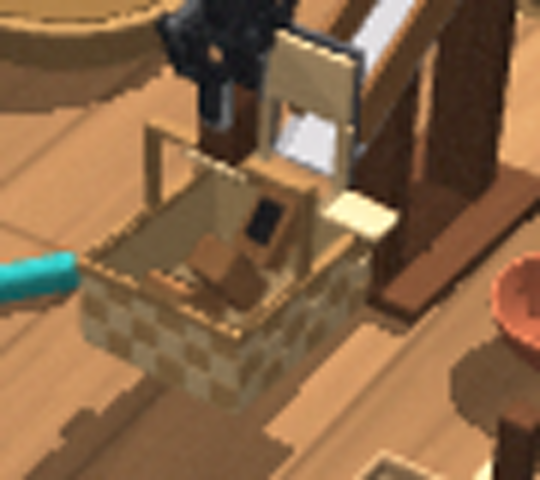

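The foot now leans inside the basket clear of the lip, and the other two lie beside it. I back off slightly, lower, then withdraw.

```bash
python3 -m handwheel '[[[0,-0.02,0,0],[0,-0.04,0,0],[0,-0.04,0.08,0],[0,-0.04,0.16,0],[0,-0.04,0.24,0],[0,-0.04,0.32,0],[0,-0.04,0.32,0],[0,-0.04,0.32,0]]]'
python3 -m handwheel '[[[0,-0.1,0,0],[0,-0.25,0,0],[0,-0.4,0,0],[0,-0.55,0,0],[0,-0.55,0,0],[0,-0.55,0,0]]]'
python3 - <<'E'
from h import *
t=cam("top","t3.npz");s=cam("scene","s3.npz")
im=np.hstack([cv2.resize(s["color"][110:230,190:340],(450,360),interpolation=2),cv2.resize(t["color"][160:280,130:250],(350,360),interpolation=2)])
cv2.imwrite("pics/c4.png",im[:,:,::-1])
for c in(t,s):
    P=cloud(c);X,Y,Z=P[...,0],P[...,1],P[...,2]
    hsv=cv2.cvtColor(c["color"],cv2.COLOR_RGB2HSV)
    for k,m in(("rim",(X>.33)&(X<.55)&(Y>.0)&(Y<.23)&(Z>.072)&(Z<.092)),
      ("sled",(X>.565)&(X<.80)&(Y>-.14)&(Y<.203)&(Z>.05)&(Z<.066)&(hsv[...,2]>110)),
      ("sledfloor",(X>.57)&(X<.80)&(Y>-.14)&(Y<.203)&(Z>.036)&(Z<.047)&(hsv[...,2]>150)&(hsv[...,1]<130)),
      ("rail",(X>.57)&(X<.74)&(Y>-.32)&(Y<-.14)&(Z>.022)&(Z<.04)&(hsv[...,2]<110))):
        nl,L,st,ce=cv2.connectedComponentsWithStats(m.astype(np.uint8))
        for i in range(1,nl):
            if st[i,4]>100:
                q=P[L==i];print(k,len(q),rect(q),np.median(q[:,2]).round(4))
E
python3 d.py .438 .14 .1705 86.1
```

```text
time_s: 12.02
eef_pos: [0.4428, 0.2231, 0.1729]
eef_rot: [0.0, 0.033, 0.999, 0.0]
wrist_force: [0.3, -0.2, -3.7]
opening: 0.327
grasp_force: 63.9
time_s: 12.78
eef_pos: [0.4357, 0.1136, 0.1733]
eef_rot: [0.001, 0.034, 0.999, 0.0]
wrist_force: [0.0, -0.1, -3.8]
opening: 0.331
grasp_force: 63.9
rim 191 [433.8  55.3 136.7  45.5  -4. ] 0.0844
sled 655 [656.4  34.2 322.  163.3  86.7] 0.0563
sledfloor 987 [671.8 134.5 138.1 108.8  -2.3] 0.0411
sledfloor 1822 [662.3 -36.1 170.5 150.4  87.5] 0.0411
rim 373 [435.  113.9 163.2 141.2  85.6] 0.0838
sled 842 [658.4  38.2 327.6 165.6  87.7] 0.0586
sledfloor 580 [660.  145.4 146.2  99.3  -2.1] 0.0436
sledfloor 1204 [654.6 -25.7 160.3 144.8  87.5] 0.0437
t 12.88 pos [0.4354 0.114  0.173 ] yawy 86.2 tiltz [ 0.001  0.    -1.   ] F [ 0.6 -0.4 -4. ] q [-0.01 -0.06  1.95  0.    1.25 -1.51]
shift [-0.005  0.131  0.013] twist 0.001 rows>= 0.4
```

View pics/c4.png

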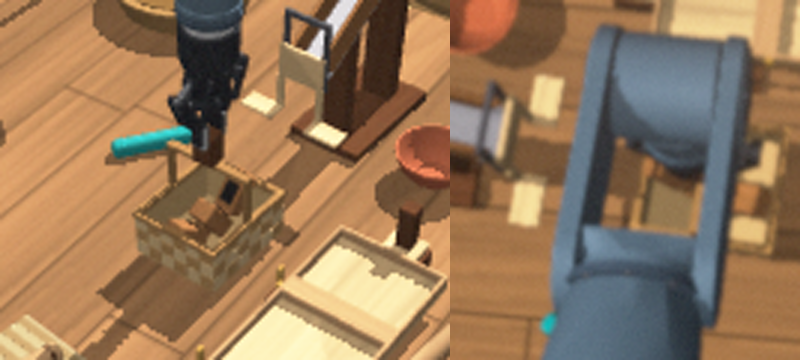

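Three feet are in the basket, the gate is shut and the bench is clear. The bay estimates disagree by a few millimetres, so I refine them with height profiles.

```bash
python3 - <<'E'
from h import *
a=np.radians(87.5);ey=np.array([np.cos(a),np.sin(a)]);ex=np.array([ey[1],-ey[0]]);o=np.array([.657,.036])
for n in("t3","s3"):
    c=dict(np.load(n+".npz"));P=cloud(c);x=(P[...,:2]-o)@ex;y=(P[...,:2]-o)@ey;z=P[...,2]
    def prof(t,m,lo,hi):
        print(n,end=" ")
        for b in np.arange(lo,hi,.003):
            k=m&(t>=b)&(t<b+.003)
            if k.sum()>2:print(f"{b*1000+1.5:.0f}:{np.median(z[k])*1000:.0f}",end=" ")
        print()
    bay=(y>-.13)&(y<-.01)
    prof(x,bay,-.1,-.06);prof(x,bay,.06,.1)
    mid=(abs(x)<.05)
    prof(y,mid,-.18,-.14);prof(y,mid,.145,.18);prof(y,mid,0,.06)
    # sled lip ring via colour-bright comp on z: top plane pixels
    hsv=cv2.cvtColor(c["color"],cv2.COLOR_RGB2HSV)
    k=(z>.09)&(z<.115)&(abs(x)<.05)&(y>.16)&(y<.23);q=P[k];print("post",len(q),np.median(x[k]).round(4),np.median(y[k]).round(4),((x[k].min()+x[k].max())/2).round(4))
E
```

```text
t3 -98:-0 -96:3 -92:0 -90:-0 -86:-2 -83:1 -80:0 -77:1 -74:43 -71:26 -68:-0 -65:41 -62:40 -59:42 
t3 62:43 64:39 68:40 70:40 74:41 77:41 80:48 83:49 86:52 
t3 -178:26 -176:26 -172:26 -169:24 -166:26 -163:30 -160:57 -157:54 -154:40 -151:40 -148:42 -145:41 -142:40 -139:40 
t3 146:41 150:40 152:46 156:55 158:54 162:40 164:41 168:37 170:29 174:32 177:31 180:41 
t3 2:41 4:41 8:42 11:40 14:50 16:55 20:55 22:57 26:56 28:56 32:57 34:56 38:56 40:57 44:54 46:41 50:41 53:42 56:41 58:42 
post 63 -0.0011 0.1922 0.0001
s3 -96:58 -92:47 -90:60 -77:59 -74:55 -71:52 -68:45 -65:44 -62:44 -59:45 
s3 62:44 64:44 68:44 70:42 74:2 77:3 80:5 83:47 86:3 89:3 92:2 95:1 98:2 101:3 
s3 -178:27 -176:32 -172:26 -169:31 -166:29 -163:30 -160:34 -157:48 -154:48 -151:7 -148:8 -145:1 -142:5 -139:44 
s3 146:44 150:45 152:46 156:51 158:53 162:56 180:47 
s3 2:43 4:44 8:44 11:45 14:48 16:50 20:55 22:61 26:60 28:60 32:60 34:60 38:60 40:60 44:61 46:58 50:57 
post 49 0.005 0.1879 0.0045
```

```bash
python3 -m handwheel '[[[0,0,-0.1,0],[0,0,-0.2,0],[0,0,-0.3,0],[0,0,-0.4,0],[0,0,-0.45,0],[0,0,-0.45,0]]]' | head -2; python3 d.py .657 -.034 .262 87.5
```

```text
time_s: 13.62
eef_pos: [0.4354, 0.1137, 0.263]
t 13.62 pos [0.4354 0.1137 0.263 ] yawy 86.2 tiltz [ 0.001  0.    -1.   ] F [-0.1  0.2 -5.2] q [-0.01 -0.15  1.85  0.    1.44 -1.51]
shift [-1.154 -0.664  0.007] twist -0.015 rows>= 4.3
```

```bash
python3 -m handwheel '[[[-0.1,-0.05,0,0],[-0.25,-0.12,0,0],[-0.4,-0.2,0,0],[-0.55,-0.3,0,0],[-0.7,-0.4,0,0],[-0.85,-0.5,0,0],[-0.95,-0.55,0,0],[-1,-0.6,0,0],[-1,-0.6,0,0]]]' | head -2; python3 d.py .657 -.034 .262 87.5
```

```text
time_s: 14.75
eef_pos: [0.6263, -0.0202, 0.2614]
t 14.75 pos [ 0.6263 -0.0202  0.2614] yawy 86.1 tiltz [-0.002  0.    -1.   ] F [-0.8 -1.  -4.6] q [-0.22  0.26  1.42 -0.    1.46 -1.72]
shift [-0.158 -0.058 -0.003] twist -0.016 rows>= 0.5
```

```bash
python3 -m handwheel '[[[-0.08,-0.03,0,-0.01],[-0.158,-0.058,0,-0.016],[-0.158,-0.058,0,-0.016],[-0.158,-0.058,0.06,-0.016],[-0.158,-0.058,0.12,-0.016],[-0.158,-0.058,0.17,-0.016],[-0.158,-0.058,0.17,-0.016],[-0.158,-0.058,0.17,-0.016]]]' | head -2; python3 d.py .657 -.034 .2005 87.5
python3 - <<'E'
from h import *
s=cam("scene")
P=cloud(s);X,Y,Z=P[...,0],P[...,1],P[...,2]
m=(X>.55)&(X<.77)&(Y>-.14)&(Y<.07)&(Z>.128)&(Z<.15)
print(rect(P[m]),np.median(Z[m]))
cv2.imwrite("pics/c5.png",cv2.resize(s["color"][130:280,210:390],None,fx=3,fy=3,interpolation=2)[:,:,::-1])
E
```

```text
time_s: 15.75
eef_pos: [0.6575, -0.0335, 0.2289]
t 15.75 pos [ 0.6575 -0.0335  0.2289] yawy 87.5 tiltz [ 0. -0. -1.] F [-0.1 -0.2 -3.4] q [-0.23  0.35  1.37 -0.    1.42 -1.76]
shift [ 0.002 -0.003  0.142] twist 0.001 rows>= 0.5
[657.7 -33.9 158.9 140.9  87.3] 0.14009540864271885
```

View pics/c5.png

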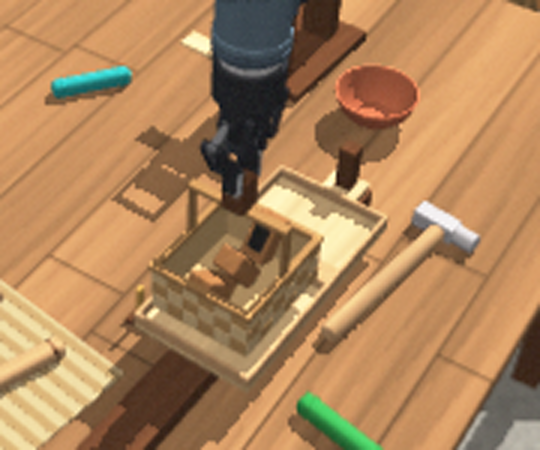

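The basket sits squarely over the larger bay, so I lower it.

```bash
python3 -m handwheel '[[[0.002,-0.003,0.04,0],[0.002,-0.003,0.08,0],[0.002,-0.003,0.11,0],[0.002,-0.003,0.125,0],[0.002,-0.003,0.135,0],[0.002,-0.003,0.142,0],[0.002,-0.003,0.142,0]]]'
```

```text
time_s: 16.68
eef_pos: [0.6578, -0.0343, 0.2016]
eef_rot: [0.001, 0.021, 1.0, -0.0]
wrist_force: [1.2, -0.4, 2.4]
opening: 0.331
grasp_force: 64.6
```

```bash
python3 -m handwheel '[[[0,0,0,0],[0,0,0,0],[0,0,0,0],[0,0,0,0],[0,0,0,0],[0,0,-0.1,0],[0,0,-0.3,0],[0,0,-0.5,0],[0,0,-0.5,0]]]' 70
python3 - <<'E'
from h import *
s=cam("scene")
P=cloud(s);X,Y,Z=P[...,0],P[...,1],P[...,2]
m=(X>.55)&(X<.77)&(Y>-.14)&(Y<.07)&(Z>.1)&(Z<.122)
print(rect(P[m]),np.median(Z[m]))
m=(X>.55)&(X<.77)&(Y>-.14)&(Y<.07)&(Z>.2)&(Z<.235);print("grip",rect(P[m]),np.median(Z[m]))
E
python3 d.py .491 -.238 .3 -10
```

```text
time_s: 17.8
eef_pos: [0.6592, -0.0345, 0.307]
eef_rot: [0.005, 0.021, 1.0, -0.001]
wrist_force: [0.6, -1.0, -0.0]
opening: 0.819
grasp_force: 0.0
[658.8 -32.8 161.7 138.3  87.8] 0.11202256930238674
grip [659.9 -35.6  32.4  31.7  -7.5] 0.2236735790324258
t 17.85 pos [ 0.6581 -0.0343  0.304 ] yawy 87.6 tiltz [ 0.006 -0.001 -1.   ] F [-0.4 -0.4 -0.6] q [-0.23  0.31  1.28  0.    1.55 -1.76]
shift [ 0.792 -1.053  0.016] twist 1.135 rows>= 9.1
```

The basket stands in the bay with its rim at 0.112 m and yaw 87.8°. Next I write a script that finds the handles and fetch them.

```bash
cat > hd.py <<'E'
from h import *
for n in("top","scene"):
    c=cam(n);P=cloud(c);X,Y,Z=P[...,0],P[...,1],P[...,2]
    hsv=cv2.cvtColor(c["color"],cv2.COLOR_RGB2HSV)
    o=np.array([.660,.036]);a=np.radians(87.5);ey=np.array([np.cos(a),np.sin(a)]);ex=np.array([ey[1],-ey[0]])
    lx=(P[...,:2]-o)@ex;ly=(P[...,:2]-o)@ey-.1
    for k,w in(("mat",(X>.22)&(X<.6)&(Y>-.5)&(Y<-.1)&(Z>.012)&(Z<.04)&(hsv[...,1]>85)&(hsv[...,2]>110)),
               ("bay",(abs(lx)<.085)&(abs(ly)<.054)&(Z>.053)&(Z<.11)&(hsv[...,1]>85)&(hsv[...,2]>90))):
        nl,L,st,ce=cv2.connectedComponentsWithStats(w.astype(np.uint8))
        for i in range(1,nl):
            if st[i,4]>60:
                q=P[L==i];r=rect(q)
                print(n,k,st[i,4],r,"z",np.median(q[:,2]).round(3),"grip yaw",(r[4]-90).round(1) if r[4]>0 else r[4]+90,
                  "" if k=="mat" else f"local x {lx[L==i].mean()*1000:.0f} y {ly[L==i].min()*1000:.0f}..{ly[L==i].max()*1000:.0f}")
E
python3 -m handwheel '[[[0.2,-0.27,0,0.1],[0.4,-0.53,0,0.2],[0.6,-0.8,0,0.3],[0.792,-1,0,0.4],[0.792,-1,0,0.5],[0.792,-1,0,0.6],[0.792,-1,0,0.7],[0.792,-1,0,0.8],[0.792,-1,0,0.9],[0.792,-1,0,0.95]]]' 60 | head -2
python3 hd.py; python3 d.py .491 -.238 .1 -20.5
```

```text
time_s: 19.1
eef_pos: [0.4896, -0.2267, 0.2993]
top mat 228 [ 469.1 -377.4  103.    25.4   72.9] z 0.025 grip yaw -17.1 
top mat 92 [ 369.3 -248.2   43.1   24.3   72.5] z 0.026 grip yaw -17.5 
top mat 277 [ 355.9 -357.7  122.9   26.6   76.9] z 0.026 grip yaw -13.1 
scene mat 217 [ 380.6 -213.2  117.9   29.5   72.9] z 0.027 grip yaw -17.1 
scene mat 245 [ 492.1 -235.1  116.6   33.2   64.7] z 0.028 grip yaw -25.3 
scene mat 247 [ 358.4 -356.4  117.9   26.5   78. ] z 0.028 grip yaw -12.0 
scene mat 274 [ 473.1 -368.4  115.5   27.    73. ] z 0.028 grip yaw -17.0 
t 19.2 pos [ 0.4897 -0.2268  0.2994] yawy 5.9 tiltz [-0.001  0.001 -1.   ] F [0.3 0.9 0.5] q [-0.65  0.04  1.59  0.    1.51 -0.76]
shift [-0.058  0.002  0.997] twist 0.307 rows>= 3.2
```

```bash
python3 -m handwheel '[[[-0.055,0,0.2,0.1],[-0.055,0,0.5,0.2],[-0.055,0,0.8,0.3],[-0.055,0,1,0.307],[-0.055,0,1,0.307],[-0.055,0,1,0.307]]]' | head -2;  python3 d.py .491 -.237 .016 -20.5
```

```text
time_s: 19.95
eef_pos: [0.4921, -0.2387, 0.1018]
t 19.95 pos [ 0.4921 -0.2387  0.1018] yawy -20.4 tiltz [ 0.001 -0.001 -1.   ] F [ 0.3 -0.1 -0.3] q [-0.67  0.25  1.77 -0.    1.11 -0.31]
shift [ 0.006 -0.009  0.429] twist 0.001 rows>= 1.4
```

```bash
python3 -m handwheel '[[[0.006,-0.006,0.2,0],[0.006,-0.006,0.35,0],[0.006,-0.006,0.41,0],[0.006,-0.006,0.425,0],[0.006,-0.006,0.425,0]]]'; python3 -m handwheel '[[[0,0,0,0],[0,0,0,0],[0,0,0,0],[0,0,0,0],[0,0,0,0],[0,0,0,0]]]' 10; python3 -m handwheel '[[[0,0,-0.2,0],[0,0,-0.4,0],[0,0,-0.6,0],[0,0,-0.6,0]]]'; python3 d.py .47 .10 .13 -92.5
```

```text
time_s: 20.58
eef_pos: [0.4916, -0.2373, 0.0167]
eef_rot: [0.001, 0.821, 0.57, 0.0]
wrist_force: [0.3, -0.1, 0.5]
opening: 0.706
grasp_force: 0.0
time_s: 21.32
eef_pos: [0.4905, -0.2365, 0.0151]
eef_rot: [-0.0, 0.822, 0.57, -0.0]
wrist_force: [0.1, -0.6, 0.7]
opening: 0.118
grasp_force: 0.0
time_s: 21.82
eef_pos: [0.4928, -0.2381, 0.139]
eef_rot: [0.004, 0.822, 0.57, 0.001]
wrist_force: [-0.5, 0.2, -0.4]
opening: 0.116
grasp_force: 0.0
t 21.82 pos [ 0.4928 -0.2381  0.139 ] yawy -20.5 tiltz [ 0.006 -0.005 -1.   ] F [-0.5  0.2 -0.4] q [-0.67  0.2   1.75  0.    1.18 -0.31]
shift [ 1.544 -0.698  0.037] twist 0.838 rows>= 6.7
```

The grasp missed, so I look.

```bash
python3 hd.py; python3 - <<'E'
from h import *
s=cam("scene","s5.npz");t=cam("top","t5.npz")
cv2.imwrite("pics/c6.png",np.hstack([cv2.resize(s["color"][190:320,120:270],(450,390),interpolation=2),cv2.resize(t["color"][170:300,270:400],(345,390),interpolation=2)])[:,:,::-1])
E
```

```text
top mat 219 [ 471.5 -379.3  101.1   30.6   73.6] z 0.025 grip yaw -16.4 
top mat 76 [ 368.6 -250.9   38.4   24.3   73.5] z 0.026 grip yaw -16.5 
top mat 276 [ 356.3 -358.   121.5   24.7   78.3] z 0.026 grip yaw -11.7 
scene mat 216 [ 374.5 -212.7  113.    43.9   69.1] z 0.028 grip yaw -20.9 
scene mat 243 [ 493.1 -235.2  119.9   27.5   70.2] z 0.028 grip yaw -19.8 
scene mat 255 [ 353.2 -355.   118.4   37.5   77.2] z 0.028 grip yaw -12.8 
scene mat 277 [ 473.7 -368.   118.3   26.9   73.9] z 0.028 grip yaw -16.1
```

View pics/c6.png

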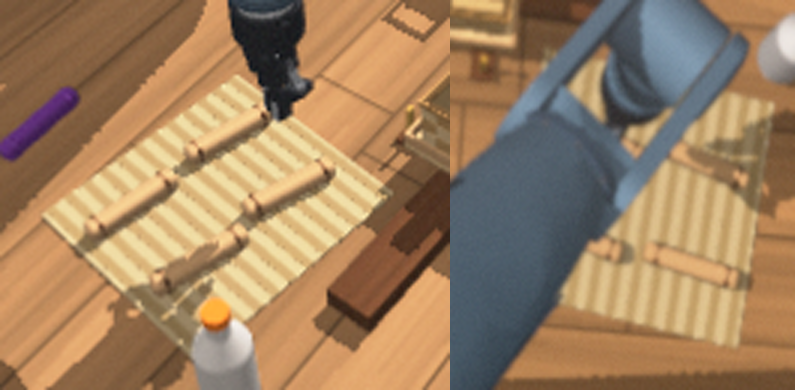

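```bash
python3 - <<'E'
from h import *
for n in("scene0","s3","s5"):
    c=dict(np.load(n+".npz"));P=cloud(c);X,Y,Z=P[...,0],P[...,1],P[...,2];hsv=cv2.cvtColor(c["color"],cv2.COLOR_RGB2HSV)
    w=(X>.43)&(X<.55)&(Y>-.31)&(Y<-.16)&(Z>.012)&(Z<.04)&(hsv[...,1]>85)&(hsv[...,2]>110)
    v,u=np.nonzero(w);print(n,w.sum(),u.mean(),v.mean(),onplane(c,[(u.mean(),v.mean())],.02).round(4))
    if n=="s5":
        a=np.radians(70);e=np.array([np.cos(a),np.sin(a)]);f=np.array([-e[1],e[0]]);o=np.array([.491,-.237])
        l=(P[...,:2]-o)@e;m=(P[...,:2]-o)@f
        for b in np.arange(-.066,.066,.012):
            k=(l>b)&(l<b+.012)&w
            if k.sum():print(round(b,3),k.sum(),"z",np.percentile(Z[k],[50,95]).round(3),"w",m[k].min().round(3),m[k].max().round(3))
    # lowest dark gripper points near TCP in s5
        k=(abs(X-.4928)<.08)&(abs(Y+.238)<.08)&(Z>.06)&(Z<.3)
        q=P[k];i=np.argsort(q[:,2])[:12];print(q[i].round(3))
        for z0 in(.12,.13,.14,.15,.16,.18):
            j=q[(q[:,2]>z0)&(q[:,2]<z0+.01)]
            if len(j):print(z0,len(j),j.mean(0).round(3),j.min(0).round(3),j.max(0).round(3))
E
```

```text
scene0 251 215.79282868525897 252.0398406374502 [[ 0.4911 -0.235   0.02  ]]
s3 253 215.65612648221344 251.75494071146244 [[ 0.4899 -0.2343  0.02  ]]
s5 258 215.63953488372093 251.93023255813952 [[ 0.4904 -0.235   0.02  ]]
-0.066 11 z [0.025 0.03 ] w -0.009 0.031
-0.054 24 z [0.028 0.034] w -0.044 0.011
-0.042 27 z [0.029 0.032] w -0.014 0.047
-0.03 28 z [0.027 0.032] w -0.02 0.009
-0.018 25 z [0.028 0.032] w -0.014 0.033
-0.006 26 z [0.028 0.032] w -0.012 0.01
0.006 28 z [0.027 0.033] w -0.014 0.057
0.018 27 z [0.028 0.032] w -0.049 0.008
0.03 26 z [0.029 0.033] w -0.013 0.013
0.042 19 z [0.027 0.034] w -0.014 0.05
0.054 16 z [0.026 0.031] w -0.011 0.05
[[ 0.482 -0.238  0.154]
 [ 0.498 -0.248  0.155]
 [ 0.475 -0.24   0.157]
 [ 0.497 -0.247  0.157]
 [ 0.481 -0.242  0.157]
 [ 0.503 -0.228  0.158]
 [ 0.504 -0.244  0.159]
 [ 0.496 -0.245  0.16 ]
 [ 0.502 -0.247  0.161]
 [ 0.497 -0.251  0.161]
 [ 0.509 -0.234  0.163]
 [ 0.509 -0.24   0.163]]
0.15 8 [ 0.492 -0.242  0.157] [ 0.475 -0.248  0.154] [ 0.504 -0.228  0.16 ]
0.16 16 [ 0.499 -0.243  0.165] [ 0.477 -0.251  0.161] [ 0.509 -0.234  0.169]
0.18 8 [ 0.483 -0.243  0.185] [ 0.475 -0.248  0.182] [ 0.497 -0.238  0.188]
```

The handle never moved. The gripper's lowest depth points sit about 15 mm above the reported TCP, so the tips closed above the handle. I go lower, watching the force.

```bash
python3 -m handwheel '[[[0.006,0,0,0],[0.006,0,0.2,0],[0.006,0,0.4,0],[0.006,0,0.55,0],[0.006,0,0.6,0],[0.006,0,0.65,0],[0.006,0,0.65,0]]]' 60; python3 -m handwheel '[[[0,0,0.02,0],[0,0,0.03,0],[0,0,0.03,0]]]';python3 d.py .491 -.237 .0 -20.5
python3 - <<'E'
from h import *
s=cam("scene")
P=cloud(s);X,Y,Z=P[...,0],P[...,1],P[...,2];hsv=cv2.cvtColor(s["color"],cv2.COLOR_RGB2HSV)
k=(abs(X-.491)<.08)&(abs(Y+.237)<.08)&(hsv[...,2]<75)&(Z>.005)&(Z<.06)
q=P[k];i=np.argsort(q[:,2])[:10];print(q[i].round(3))
E
```

```text
time_s: 22.9
eef_pos: [0.4911, -0.2354, 0.0052]
eef_rot: [-0.0, 0.822, 0.57, -0.0]
wrist_force: [-0.1, -0.3, 0.3]
opening: 0.706
grasp_force: 0.0
time_s: 23.28
eef_pos: [0.4911, -0.2354, -0.0006]
eef_rot: [0.0, 0.822, 0.57, 0.0]
wrist_force: [0.4, -0.6, -0.6]
opening: 0.699
grasp_force: 0.0
t 23.27 pos [ 0.4911 -0.2354 -0.0006] yawy -20.5 tiltz [ 0. -0. -1.] F [ 0.4 -0.6 -0.6] q [-0.67  0.41  1.81  0.    0.91 -0.31]
shift [-0.007  0.002 -0.003] twist 0.0 rows>= 0.0
[[ 0.458 -0.227  0.022]
 [ 0.457 -0.225  0.025]
 [ 0.458 -0.231  0.026]
 [ 0.464 -0.222  0.026]
 [ 0.463 -0.22   0.029]
 [ 0.464 -0.227  0.031]
 [ 0.458 -0.231  0.031]
 [ 0.459 -0.221  0.032]
 [ 0.462 -0.225  0.033]
 [ 0.529 -0.252  0.033]]
```

```bash
python3 -m handwheel '[[[-0.007,0,0.015,0],[-0.007,0,0.025,0],[-0.007,0,0.025,0]]]' | sed -n '2p;4p'; python3 -m handwheel '[[[0,0,0,0],[0,0,0,0],[0,0,0,0],[0,0,0,0],[0,0,0,0],[0,0,0,0]]]' 10; python3 -m handwheel '[[[0,0,-0.2,0],[0,0,-0.4,0],[0,0,-0.6,0],[0,0,-0.7,0],[0,0,-0.7,0]]]'; python3 d.py .47 .10 .13 -92.5
```

```text
eef_pos: [0.4903, -0.2366, -0.0061]
wrist_force: [0.0, -0.3, -0.9]
time_s: 24.45
eef_pos: [0.4907, -0.2369, -0.0055]
eef_rot: [0.0, 0.822, 0.57, 0.0]
wrist_force: [0.0, 0.0, 3.7]
opening: 0.266
grasp_force: 59.4
time_s: 25.08
eef_pos: [0.4912, -0.2372, 0.1354]
eef_rot: [0.001, 0.822, 0.57, 0.0]
wrist_force: [-0.1, 0.3, -0.4]
opening: 0.267
grasp_force: 59.0
t 25.07 pos [ 0.4912 -0.2372  0.1354] yawy -20.5 tiltz [ 0.002 -0.002 -1.   ] F [-0.1  0.3 -0.4] q [-0.67  0.2   1.76 -0.    1.18 -0.31]
shift [ 1.543 -0.689  0.024] twist 0.838 rows>= 6.7
```

```bash
python3 -m handwheel '[[[0.25,-0.11,0,0.05],[0.5,-0.22,0,0.1],[0.75,-0.33,0,0.2],[1,-0.44,0,0.3],[1,-0.44,0,0.4],[1,-0.44,0,0.45]]]' | sed -n '1,2p'; python3 d.py .47 .13 .13 -92.5
```

```text
time_s: 25.82
eef_pos: [0.4766, -0.0172, 0.1322]
t 25.82 pos [ 0.4766 -0.0172  0.1322] yawy -59.2 tiltz [-0.003  0.001 -1.   ] F [ 0.1 -0.9 -1.5] q [-0.29  0.06  1.92 -0.    1.16  0.75]
shift [ 0.348 -0.649  0.012] twist 0.387 rows>= 3.1
```

```bash
python3 -m handwheel '[[[0.17,-0.32,0,0.1],[0.3,-0.55,0,0.2],[0.3,-0.55,0,0.3],[0.3,-0.55,0,0.387],[0.3,-0.55,0,0.387]]]' | sed -n '1,2p'; python3 d.py .6625 .1 .12 -92.5
```

```text
time_s: 26.45
eef_pos: [0.4719, 0.1069, 0.1324]
t 26.45 pos [0.4719 0.1069 0.1324] yawy -92.3 tiltz [-0.003  0.    -1.   ] F [-0.8  0.2 -0.2] q [-0.02  0.08  1.91 -0.    1.16  1.59]
shift [ 0.954 -0.004  0.059] twist 0.002 rows>= 3.1
```

```bash
python3 -m handwheel '[[[0.25,0,0,0],[0.5,0,0,0],[0.75,0,0,0],[0.9,0,0,0],[0.954,-0.004,0.04,0],[0.954,-0.004,0.06,0],[0.954,-0.004,0.06,0]]]' | sed -n '1,2p'; python3 d.py .6625 .1 .046 -92.5
```

```text
time_s: 27.32
eef_pos: [0.6619, 0.0996, 0.1208]
t 27.32 pos [0.6619 0.0996 0.1208] yawy -92.4 tiltz [-0.003  0.    -1.   ] F [-0.3  1.1  0. ] q [-0.03  0.48  1.43  0.    1.24  1.58]
shift [ 0.004 -0.002  0.374] twist 0.001 rows>= 1.2
```

```bash
python3 -m handwheel '[[[0.004,-0.002,0.15,0],[0.004,-0.002,0.28,0],[0.004,-0.002,0.35,0],[0.004,-0.002,0.375,0],[0.004,-0.002,0.375,0]]]' | sed -n '2p;4p'; python3 -m handwheel '[[[0,0,0,0],[0,0,0,0],[0,0,0,0],[0,0,-0.15,0],[0,0,-0.3,0],[0,0,-0.4,0],[-0.3,0,-0.4,0],[-0.6,0,-0.4,0],[-0.9,0,-0.4,0],[-0.95,0,-0.4,0]]]' 36;python3 hd.py;python3 d.py .472 -.21 .13 -17
```

```text
eef_pos: [0.6648, 0.0998, 0.0478]
wrist_force: [0.2, -0.3, 0.1]
time_s: 29.2
eef_pos: [0.47, 0.1084, 0.1259]
eef_rot: [-0.0, 1.0, -0.021, -0.002]
wrist_force: [-0.5, 0.3, 0.8]
opening: 0.425
grasp_force: 0.0
top mat 259 [ 471.8 -368.4  120.    27.    74.1] z 0.025 grip yaw -15.9 
top mat 266 [ 380.7 -213.7  116.2   27.4   73. ] z 0.026 grip yaw -17.0 
top mat 257 [ 355.7 -358.7  119.3   25.3   77.4] z 0.025 grip yaw -12.6 
top bay 190 [676.4  96.9  96.5  24.6  -2.7] z 0.064 grip yaw 87.3 local x 13 y -51..-26
scene mat 218 [ 371.9 -210.1  117.7   42.3   73.7] z 0.028 grip yaw -16.3 
scene mat 240 [ 358.9 -357.   119.2   25.8   78.6] z 0.028 grip yaw -11.4 
scene mat 271 [ 472.8 -368.2  117.8   26.6   73. ] z 0.028 grip yaw -17.0 
scene bay 159 [667.2 100.5 118.2  27.6  -1.7] z 0.067 grip yaw 88.3 local x 10 y -49..-21
t 29.3 pos [0.4743 0.108  0.1276] yawy -92.4 tiltz [ 0.001 -0.    -1.   ] F [ 0.8 -0.4  0.8] q [-0.02  0.09  1.91  0.    1.15  1.59]
shift [ 0.055  1.589 -0.012] twist -0.877 rows>= 7.0
```

```bash
python3 -m handwheel '[[[-0.1,0.3,0,-0.1],[-0.2,0.6,0,-0.2],[-0.3,0.9,0,-0.3],[-0.4,1,0,-0.4],[-0.4,1,0,-0.5],[-0.4,1,0,-0.6]]]' 60| sed -n '1,2p';python3 d.py .3805 -.2135 .08 -17
```

```text
time_s: 30.05
eef_pos: [0.3881, -0.0907, 0.1282]
t 30.05 pos [ 0.3881 -0.0907  0.1282] yawy -40.7 tiltz [ 0.002 -0.001 -1.   ] F [-0.5  0.4  0.4] q [-0.53 -0.13  2.12  0.    1.15  0.18]
shift [-0.49   0.371  0.241] twist -0.276 rows>= 2.2
```

```bash
python3 -m handwheel '[[[-0.25,0.19,0,-0.1],[-0.49,0.37,0.1,-0.2],[-0.49,0.37,0.2,-0.276],[-0.49,0.37,0.24,-0.276],[-0.49,0.37,0.24,-0.276]]]' | sed -n '1,2p';python3 d.py .3805 -.2135 -.004 -17
```

```text
time_s: 30.68
eef_pos: [0.3786, -0.211, 0.0789]
t 30.68 pos [ 0.3786 -0.211   0.0789] yawy -17.2 tiltz [-0.001  0.001 -1.   ] F [ 1.2 -0.   0.4] q [-0.78  0.05  2.07  0.    1.03 -0.48]
shift [-0.009  0.013  0.415] twist -0.003 rows>= 1.3
```

```bash
python3 -m handwheel '[[[-0.009,0.013,0.15,0],[-0.009,0.013,0.3,0],[-0.009,0.013,0.39,0],[-0.009,0.013,0.415,0],[-0.009,0.013,0.415,0]]]' | sed -n '2p;4p'; python3 -m handwheel '[[[0,0,0,0],[0,0,0,0],[0,0,0,0],[0,0,0,0],[0,0,0,0],[0,0,-0.2,0],[0,0,-0.4,0],[0,0,-0.6,0],[0,0,-0.65,0],[0,0,-0.65,0]]]' 10; python3 d.py .47 .15 .13 -92.5
```

```text
eef_pos: [0.381, -0.2137, -0.0031]
wrist_force: [0.1, 0.1, -0.5]
time_s: 32.55
eef_pos: [0.3804, -0.2138, 0.1263]
eef_rot: [0.001, 0.805, 0.594, 0.0]
wrist_force: [-0.4, -0.8, -1.5]
opening: 0.265
grasp_force: 59.2
t 32.55 pos [ 0.3804 -0.2138  0.1263] yawy -17.1 tiltz [ 0.001 -0.001 -1.   ] F [-0.4 -0.8 -1.5] q [-0.79 -0.03  2.03  0.    1.14 -0.49]
shift [ 1.87  -0.108 -0.019] twist 0.877 rows>= 7.0
```

```bash
python3 -m handwheel '[[[0.25,0,0,0.05],[0.5,0,0,0.1],[0.75,0,0,0.2],[1,0,0,0.3],[1,0,0,0.4],[1,0,0,0.5]]]' | sed -n '1,2p';python3 d.py .48 .172 .13 -92.5
```

```text
time_s: 33.3
eef_pos: [0.4378, -0.0211, 0.1239]
t 33.3 pos [ 0.4378 -0.0211  0.1239] yawy -60.3 tiltz [-0.004  0.001 -1.   ] F [ 0.7  0.5 -1.5] q [-0.32 -0.02  2.02 -0.    1.14  0.73]
shift [ 0.662 -0.734 -0.03 ] twist 0.375 rows>= 3.2
```

```bash
python3 -m handwheel '[[[0.2,-0.25,0,0.1],[0.4,-0.5,0,0.2],[0.6,-0.7,0,0.3],[0.66,-0.734,0,0.375],[0.66,-0.734,0,0.375],[0.66,-0.734,0,0.375]]]' | sed -n '1,2p';python3 d.py .661 .172 .11 -92.5
```

```text
time_s: 34.05
eef_pos: [0.4791, 0.1698, 0.1246]
t 34.05 pos [0.4791 0.1698 0.1246] yawy -92.2 tiltz [-0.003 -0.001 -1.   ] F [0.  0.3 0. ] q [ 0.11  0.14  1.85 -0.    1.15  1.72]
shift [ 0.908 -0.047  0.07 ] twist 0.003 rows>= 2.9
```

```bash
python3 -m handwheel '[[[0.25,0,0,0],[0.5,-0.02,0,0],[0.75,-0.04,0,0],[0.9,-0.047,0,0],[0.908,-0.047,0.05,0],[0.908,-0.047,0.07,0],[0.908,-0.047,0.07,0]]]' | sed -n '1,2p'; python3 d.py .661 .172 .046 -92.5
```

```text
time_s: 34.92
eef_pos: [0.6605, 0.1721, 0.1111]
t 34.92 pos [0.6605 0.1721 0.1111] yawy -92.3 tiltz [-0.003 -0.    -1.   ] F [-0.2  0.2 -1.3] q [0.08 0.51 1.39 0.   1.24 1.69]
shift [0.004 0.    0.325] twist 0.002 rows>= 1.0
```

```bash
python3 -m handwheel '[[[0.004,0,0.12,0],[0.004,0,0.24,0],[0.004,0,0.31,0],[0.004,0,0.325,0],[0.004,0,0.325,0]]]' | sed -n '2p;4p'; python3 -m handwheel '[[[0,0,0,0],[0,0,0,0],[0,0,0,0],[0,0,-0.15,0],[0,0,-0.3,0],[0,0,-0.35,0],[0,0,-0.35,0]]]' 36 | sed -n '2p;4,5p';python3 hd.py | grep bay;python3 d.py .664 .136 .115 -92.5
```

```text
eef_pos: [0.6634, 0.1726, 0.0479]
wrist_force: [0.0, -0.7, -0.8]
eef_pos: [0.6634, 0.1725, 0.1177]
wrist_force: [0.9, -0.1, -0.4]
opening: 0.415
top bay 239 [665.7  97.3 116.3  24.1  -2.4] z 0.063 grip yaw 87.6 local x 0 y -51..-26
scene bay 190 [665.4 173.5 118.4  32.2  -0.8] z 0.065 grip yaw 89.2 local x 2 y 20..54
scene bay 162 [668.2  99.  120.4  29.7  -5. ] z 0.066 grip yaw 85.0 local x 11 y -54..-21
t 36.52 pos [0.6622 0.1724 0.1157] yawy -92.3 tiltz [-0.002 -0.    -1.   ] F [ 0.  -0.5 -0.2] q [ 0.08  0.51  1.38 -0.    1.25  1.69]
shift [0.017 0.181 0.004] twist 0.002 rows>= 0.6
```

```bash
python3 -m handwheel '[[[0.01,0.181,0,0],[0.01,0.181,0,0],[0.01,0.181,0,0],[0.01,0.181,0.15,0],[0.01,0.181,0.28,0],[0.01,0.181,0.35,0],[0.01,0.181,0.375,0],[0.01,0.181,0.375,0]]]' 0 | sed -n '2p;4,5p'; python3 -m handwheel '[[[0,0.03,0,0],[0,0.06,0,0],[0,0.075,0,0],[0,0.075,0,0],[0,0.03,0,0],[0,0,0,0],[0,-0.03,0,0],[0,-0.06,0,0],[0,-0.075,0,0],[0,-0.075,0,0]]]'  | sed -n '2p;4p'; python3 -m handwheel '[[[0,0.075,0,0],[0,0.075,-0.2,0],[0,0.075,-0.42,0],[-0.2,0.075,-0.42,0],[-0.45,0.075,-0.42,0],[-0.7,0.075,-0.42,0],[-0.95,0.075,-0.42,0],[-0.95,0.075,-0.42,0]]]' 60 | sed -n '2p;4p'; python3 hd.py; python3 d.py .472 -.18 .12 -16
```

```text
eef_pos: [0.6639, 0.1365, 0.0425]
wrist_force: [0.1, -0.4, 0.7]
opening: -0.001
eef_pos: [0.6642, 0.1515, 0.0422]
wrist_force: [-0.1, 0.2, 0.1]
eef_pos: [0.4698, 0.1434, 0.1253]
wrist_force: [0.4, 0.5, 0.1]
top mat 265 [ 471.6 -368.6  120.9   25.8   72. ] z 0.025 grip yaw -18.0 
top mat 254 [ 356.2 -357.3  120.4   25.2   77.8] z 0.026 grip yaw -12.2 
top bay 197 [675.7 175.5  92.9  28.   -2.7] z 0.063 grip yaw 87.3 local x 9 y 26..54
top bay 232 [665.1  95.  117.2  25.8  -2.4] z 0.063 grip yaw 87.6 local x 1 y -54..-28
scene mat 242 [ 359.1 -356.9  118.7   28.    78.5] z 0.028 grip yaw -11.5 
scene mat 276 [ 474.6 -366.6  122.9   27.1   72.5] z 0.028 grip yaw -17.5 
scene bay 190 [666.  175.1 117.8  26.2  -1.6] z 0.066 grip yaw 88.4 local x 2 y 26..53
scene bay 135 [670.   97.1 113.9  25.5  -4.6] z 0.067 grip yaw 85.4 local x 13 y -53..-26
t 39.88 pos [0.4745 0.1433 0.1269] yawy -92.4 tiltz [ 0.002 -0.    -1.   ] F [0.3 0.9 0.2] q [ 0.05  0.11  1.89 -0.    1.15  1.67]
shift [0.054 1.616 0.035] twist -0.889 rows>= 7.1
```

```bash
python3 -m handwheel '[[[0,0.3,0,-0.1],[0,0.6,0,-0.2],[0,0.9,0,-0.3],[0,1,0,-0.4],[0,1,0,-0.5],[0,1,0,-0.6]]]' 60| sed -n '1,2p';python3 d.py .4715 -.3685 .1 -16.5
```

```text
time_s: 40.62
eef_pos: [0.4672, -0.0579, 0.1267]
t 40.62 pos [ 0.4672 -0.0579  0.1267] yawy -40.6 tiltz [ 0.001 -0.001 -1.   ] F [ 0.3 -0.4  0.5] q [-0.38  0.05  1.95 -0.    1.14  0.33]
shift [-1.165  1.027  0.135] twist -0.281 rows>= 5.0
```

```bash
python3 -m handwheel '[[[-0.25,0.22,0,-0.1],[-0.5,0.44,0,-0.2],[-0.75,0.66,0,-0.281],[-1,0.88,0,-0.281],[-1,0.88,0,-0.281],[-1,0.88,0,-0.281]]]' | sed -n '1,2p';python3 d.py .4715 -.3685 .05 -16.5
```

```text
time_s: 41.38
eef_pos: [0.4684, -0.3241, 0.126]
t 41.38 pos [ 0.4684 -0.3241  0.126 ] yawy -16.8 tiltz [ 0. -0. -1.] F [-0.1  0.4 -0.2] q [-0.81  0.27  1.7   0.    1.18 -0.52]
shift [-0.208  0.079  0.38 ] twist -0.003 rows>= 1.4
```

```bash
python3 -m handwheel '[[[-0.208,0.079,0.1,0],[-0.208,0.079,0.3,0],[-0.208,0.079,0.5,0],[-0.208,0.079,0.61,0],[-0.208,0.079,0.64,0],[-0.208,0.079,0.64,0]]]' | sed -n '2p;4p'; python3 -m handwheel '[[[0,0,0,0],[0,0,0,0],[0,0,0,0],[0,0,0,0],[0,0,0,0],[0,0,-0.2,0],[0,0,-0.4,0],[0,0,-0.6,0],[0,0,-0.65,0],[0,0,-0.65,0]]]' 10; python3 d.py .47 .12 .13 -92.5
```

```text
eef_pos: [0.4721, -0.3659, -0.0014]
wrist_force: [-0.0, -0.5, 0.1]
time_s: 43.38
eef_pos: [0.4716, -0.3668, 0.1283]
eef_rot: [0.0, 0.802, 0.597, 0.0]
wrist_force: [-1.1, 0.7, -0.9]
opening: 0.263
grasp_force: 59.2
t 43.38 pos [ 0.4716 -0.3668  0.1283] yawy -16.6 tiltz [ 0.001 -0.001 -1.   ] F [-1.1  0.7 -0.9] q [-0.86  0.32  1.63 -0.    1.2  -0.57]
shift [ 2.33  -0.704 -0.01 ] twist 0.883 rows>= 7.8
```

```bash
python3 -m handwheel '[[[0.25,-0.075,0,0.05],[0.5,-0.15,0,0.1],[0.75,-0.23,0,0.15],[1,-0.3,0,0.2],[1,-0.3,0,0.3],[1,-0.3,0,0.3]]]' | sed -n '1,2p';python3 d.py .47 .121 .13 -92.5
```

```text
time_s: 44.12
eef_pos: [0.4702, -0.1566, 0.1264]
t 44.12 pos [ 0.4702 -0.1566  0.1264] yawy -42.3 tiltz [-0.003  0.002 -1.   ] F [-0.2 -0.5  0. ] q [-0.56  0.11  1.88 -0.    1.15  0.18]
shift [ 1.027 -0.935 -0.016] twist 0.585 rows>= 4.7
```

```bash
python3 -m handwheel '[[[0.2,-0.2,0,0.1],[0.4,-0.4,0,0.2],[0.6,-0.6,0,0.3],[0.8,-0.75,0,0.4],[0.95,-0.88,0,0.5],[1,-0.93,0,0.585],[1,-0.93,0,0.585],[1,-0.93,0,0.585]]]' | sed -n '1,2p';python3 d.py .662 .121 .11 -92.5
```

```text
time_s: 45.12
eef_pos: [0.4686, 0.1143, 0.1276]
t 45.12 pos [0.4686 0.1143 0.1276] yawy -92.5 tiltz [-0.001 -0.    -1.   ] F [ 1.  -0.6 -1.3] q [-0.01  0.08  1.92 -0.    1.15  1.61]
shift [ 0.964 -0.076  0.087] twist -0.0 rows>= 3.1
```

```bash
python3 -m handwheel '[[[0.25,0,0,0],[0.5,-0.03,0,0],[0.75,-0.06,0,0],[0.9,-0.076,0,0],[0.964,-0.076,0.05,0],[0.964,-0.076,0.085,0],[0.964,-0.076,0.085,0]]]' | sed -n '1,2p'; python3 d.py .664 .121 .053 -92.5
```

```text
time_s: 46.0
eef_pos: [0.6599, 0.1211, 0.1095]
t 46.0 pos [0.6599 0.1211 0.1095] yawy -92.7 tiltz [-0.004 -0.    -1.   ] F [-0.5 -0.3 -1.5] q [ 0.01  0.49  1.43 -0.    1.23  1.62]
shift [ 0.021 -0.001  0.282] twist -0.002 rows>= 0.9
```

```bash
python3 -m handwheel '[[[0.02,0,0.12,0],[0.02,0,0.22,0],[0.02,0,0.27,0],[0.02,0,0.28,0],[0.02,0,0.28,0]]]' | sed -n '2p;4p'; python3 -m handwheel '[[[0,0,0,0],[0,0,0,0],[0,0,0,0],[0,0,-0.15,0],[0,0,-0.3,0],[0,0,-0.35,0],[-0.3,0,-0.35,0],[-0.6,0,-0.35,0],[-0.9,0,-0.35,0],[-0.95,0,-0.35,0]]]' 36 | sed -n '2p;4,5p';python3 hd.py;python3 d.py .37 -.2 .13 -12
```

```text
eef_pos: [0.6663, 0.1213, 0.0554]
wrist_force: [0.4, 0.1, -0.4]
eef_pos: [0.4711, 0.1306, 0.1233]
wrist_force: [0.6, 0.3, -0.5]
opening: 0.423
top mat 255 [ 356.7 -358.7  119.8   25.4   78.2] z 0.026 grip yaw -11.8 
top bay 190 [675.9 175.3  90.   28.   -2.1] z 0.063 grip yaw 87.9 local x 10 y 26..54
top bay 382 [666.4 106.2 116.5  48.7  -3.1] z 0.064 grip yaw 86.9 local x 9 y -54..-5
scene mat 240 [ 357.7 -357.1  118.1   28.    78.9] z 0.028 grip yaw -11.1 
scene bay 187 [661.8 174.6 125.9  28.9  -3.4] z 0.065 grip yaw 86.6 local x 1 y 24..54
scene bay 285 [666.5 107.3 118.7  52.1  -1.7] z 0.067 grip yaw 88.3 local x 8 y -54..-2
t 47.98 pos [0.4754 0.1303 0.125 ] yawy -92.7 tiltz [-0.  0. -1.] F [-0.2  0.2  0.2] q [0.03 0.1  1.89 0.   1.14 1.64]
shift [-0.45   1.674 -0.025] twist -0.938 rows>= 7.5
```

```bash
python3 -m handwheel '[[[-0.1,0.3,0,-0.1],[-0.15,0.6,0,-0.2],[-0.2,0.9,0,-0.3],[-0.25,1,0,-0.4],[-0.25,1,0,-0.5],[-0.25,1,0,-0.6]]]' 60| sed -n '1,2p';python3 d.py .3565 -.358 .1 -12
```

```text
time_s: 48.72
eef_pos: [0.4187, -0.0692, 0.1258]
t 48.73 pos [ 0.4187 -0.0692  0.1258] yawy -41.0 tiltz [ 0.002 -0.001 -1.   ] F [-0.6 -0.5 -0.4] q [-0.44 -0.06  2.06 -0.    1.14  0.27]
shift [-1.295  0.712  0.129] twist -0.337 rows>= 4.7
```

```bash
python3 -m handwheel '[[[-0.25,0.14,0,-0.1],[-0.5,0.28,0,-0.2],[-0.75,0.41,0,-0.3],[-1,0.55,0,-0.337],[-1,0.55,0,-0.337],[-1,0.55,0,-0.337]]]' | sed -n '1,2p';python3 d.py .3565 -.358 -.002 -12
```

```text
time_s: 49.48
eef_pos: [0.3687, -0.2909, 0.125]
t 49.48 pos [ 0.3687 -0.2909  0.125 ] yawy -12.2 tiltz [-0.     0.001 -1.   ] F [0.8 0.7 0.4] q [-0.92  0.05  1.95  0.    1.14 -0.71]
shift [-0.341  0.012  0.635] twist -0.003 rows>= 2.3
```

```bash
python3 -m handwheel '[[[-0.2,0.012,0,0],[-0.341,0.012,0.1,0],[-0.341,0.012,0.3,0],[-0.341,0.012,0.5,0],[-0.341,0.012,0.605,0],[-0.341,0.012,0.635,0],[-0.341,0.012,0.635,0]]]' | sed -n '2p;4p'; python3 -m handwheel '[[[0,0,0,0],[0,0,0,0],[0,0,0,0],[0,0,0,0],[0,0,0,0],[0,0,-0.2,0],[0,0,-0.4,0],[0,0,-0.6,0],[0,0,-0.65,0],[0,0,-0.65,0]]]' 10; python3 d.py .47 .147 .13 -92.5
```

```text
eef_pos: [0.357, -0.357, -0.0016]
wrist_force: [-0.0, 0.4, -0.5]
time_s: 51.6
eef_pos: [0.3564, -0.3577, 0.1284]
eef_rot: [0.001, 0.778, 0.628, -0.0]
wrist_force: [0.6, 0.1, -0.9]
opening: 0.266
grasp_force: 59.1
t 51.6 pos [ 0.3564 -0.3577  0.1284] yawy -12.2 tiltz [ 0.001 -0.001 -1.   ] F [ 0.6  0.1 -0.9] q [-1.02  0.13  1.86 -0.    1.15 -0.81]
shift [ 2.586  0.024 -0.01 ] twist 0.935 rows>= 8.3
```

```bash
python3 -m handwheel '[[[0.25,0,0,0.05],[0.5,0,0,0.1],[0.75,0,0,0.2],[1,0,0,0.25],[1,0,0,0.3],[1,0,0,0.3]]]' | sed -n '1,2p';python3 d.py .45 .05 .13 -92.5
```

```text
time_s: 52.35
eef_pos: [0.3976, -0.1608, 0.1266]
t 52.35 pos [ 0.3976 -0.1608  0.1266] yawy -37.8 tiltz [-0.002  0.002 -1.   ] F [ 0.2  0.5 -0.1] q [-0.66 -0.04  2.04 -0.    1.15 -0.  ]
shift [ 0.993 -0.439 -0.016] twist 0.636 rows>= 5.1
```

```bash
python3 -m handwheel '[[[0.2,-0.1,0,0.12],[0.4,-0.2,0,0.24],[0.6,-0.3,0,0.36],[0.8,-0.38,0,0.48],[0.99,-0.439,0,0.6],[0.99,-0.439,0,0.636],[0.99,-0.439,0,0.636]]]' | sed -n '1,2p';python3 d.py .47 .147 .13 -92.5
```

```text
time_s: 53.22
eef_pos: [0.4504, 0.0481, 0.1271]
t 53.23 pos [0.4504 0.0481 0.1271] yawy -92.5 tiltz [-0.002  0.    -1.   ] F [-0.2 -0.6 -0.5] q [-0.16  0.01  1.99 -0.    1.15  1.46]
shift [ 0.077 -0.498 -0.015] twist 0.0 rows>= 1.6
```

```bash
python3 -m handwheel '[[[0.077,-0.2,0,0],[0.077,-0.4,0,0],[0.2,-0.498,0,0],[0.4,-0.498,0,0],[0.6,-0.498,0,0],[0.8,-0.498,0,0],[1,-0.498,0.05,0],[1,-0.498,0.05,0],[1,-0.498,0.05,0]]]' | sed -n '1,2p';python3 d.py .664 .147 .053 -92.5
```

```text
time_s: 54.35
eef_pos: [0.6543, 0.1376, 0.1171]
t 54.35 pos [0.6543 0.1376 0.1171] yawy -92.6 tiltz [-0.002 -0.    -1.   ] F [-0.9  0.2 -0.8] q [0.03 0.48 1.43 0.   1.23 1.65]
shift [ 0.047 -0.049  0.32 ] twist -0.001 rows>= 1.0
```

```bash
python3 -m handwheel '[[[0.045,-0.049,0,0],[0.045,-0.049,0.12,0],[0.045,-0.049,0.24,0],[0.045,-0.049,0.3,0],[0.045,-0.049,0.315,0],[0.045,-0.049,0.315,0]]]' | sed -n '2p;4p'; python3 -m handwheel '[[[0,0,0,0],[0,0,0,0],[0,0,0,0],[0,0,-0.15,0],[0,0,-0.3,0],[0,0,-0.4,0],[-0.3,0,-0.4,0],[-0.6,0,-0.4,0],[-0.9,0,-0.4,0],[-0.95,0,-0.4,0]]]' 36 | sed -n '2p;4,5p';python3 hd.py
python3 - <<'E'
from h import *
s=cam("scene","s6.npz");t=cam("top","t6.npz")
cv2.imwrite("pics/c7.png",np.hstack([cv2.resize(s["color"][150:270,230:380],(450,360),interpolation=2),cv2.resize(t["color"][110:240,170:310],(345,360),interpolation=2)])[:,:,::-1])
E
```

```text
eef_pos: [0.6651, 0.1482, 0.056]
wrist_force: [0.1, -0.4, 0.1]
eef_pos: [0.4702, 0.1569, 0.134]
wrist_force: [0.3, 0.4, -0.0]
opening: 0.421
top bay 229 [690.3 161.3 109.4  56.   -4.2] z 0.063 grip yaw 85.8 local x 25 y -3..54
top bay 652 [664.9 120.2 118.5  76.1  -2.3] z 0.063 grip yaw 87.7 local x 3 y -54..22
scene bay 663 [676.4 136.  138.  107.2  -2.8] z 0.066 grip yaw 87.2 local x 14 y -53..54
```

View pics/c7.png

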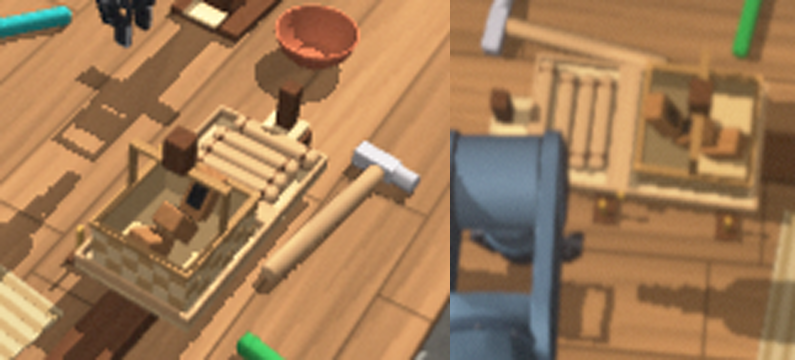

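All four handles lie flat in the smaller bay and the basket is upright with the three feet. Before pushing, I check the post, the bowl and the arm's clearance over the gate.

```bash
python3 - <<'E'
from h import *
for n in("s6","t6"):
    c=dict(np.load(n+".npz"));P=cloud(c);X,Y,Z=P[...,0],P[...,1],P[...,2];hsv=cv2.cvtColor(c["color"],cv2.COLOR_RGB2HSV)
    blue=(hsv[...,0]>95)&(hsv[...,0]<125)&(hsv[...,1]>60)&(Z>.15)
    for x0 in np.arange(.2,.52,.04):
        k=blue&(X>x0)&(X<x0+.04)
        if k.sum()>5:print(n,"arm x",x0.round(2),"y",np.percentile(Y[k],[2,98]).round(3),"z",np.percentile(Z[k],[2,98]).round(3))
    red=((hsv[...,0]<10)&(hsv[...,1]>140)&(X>.5)&(X<.75)&(Y>.28)&(Y<.48)&(Z>.02)&(Z<.08))
    if red.sum()>20:print("bowl",rect(P[red]))
    k=(Z>.09)&(Z<.115)&(X>.62)&(X<.71)&(Y>.19)&(Y<.26);print("post",rect(P[k]))
    # brass pointers
    b=(hsv[...,0]>15)&(hsv[...,0]<28)&(hsv[...,1]>150)&(hsv[...,2]>120)&(X>.54)&(X<.62)&(Y>-.2)&(Y<.15)
    nl,L,st,ce=cv2.connectedComponentsWithStats(b.astype(np.uint8))
    for i in range(1,nl):
        if st[i,4]>3:print("brass",ce[i].round(1),np.median(P[L==i],0).round(3),st[i,4])
E
python3 d.py .671 .281 .17 -92.5
```

```text
s6 arm x 0.2 y [0.073 0.175] z [0.586 0.679]
s6 arm x 0.24 y [0.079 0.168] z [0.567 0.651]
s6 arm x 0.28 y [0.082 0.162] z [0.515 0.62 ]
s6 arm x 0.32 y [0.083 0.194] z [0.492 0.591]
s6 arm x 0.36 y [0.086 0.196] z [0.473 0.56 ]
s6 arm x 0.4 y [0.088 0.199] z [0.451 0.547]
s6 arm x 0.44 y [0.089 0.201] z [0.349 0.529]
s6 arm x 0.48 y [0.092 0.208] z [0.349 0.513]
bowl [617.7 417.7 124.8 110.4 -62.3]
post [669.7 230.4  30.1  23.5  89.5]
t6 arm x 0.2 y [0.075 0.187] z [0.638 0.678]
t6 arm x 0.24 y [0.084 0.181] z [0.609 0.651]
t6 arm x 0.28 y [0.087 0.194] z [0.554 0.621]
t6 arm x 0.32 y [0.086 0.198] z [0.558 0.591]
t6 arm x 0.36 y [0.088 0.203] z [0.545 0.566]
t6 arm x 0.4 y [0.093 0.205] z [0.53 0.55]
t6 arm x 0.44 y [0.099 0.208] z [0.49  0.533]
t6 arm x 0.48 y [0.108 0.183] z [0.505 0.517]
bowl [620.3 414.9 115.4 108.5 -89.9]
post [666.6 227.2  25.1  24.9  -7.5]
brass [268.6 159.6] [ 0.619 -0.03   0.181] 5
brass [269. 163.] [ 0.607 -0.034  0.183] 4
brass [239.  180.5] [0.577 0.06  0.047] 6
brass [231.2 183.5] [0.565 0.086 0.05 ] 10
brass [282.2 189.6] [ 0.559 -0.084  0.048] 12
t 56.55 pos [0.4767 0.1565 0.1361] yawy -92.6 tiltz [ 0.003  0.    -1.   ] F [-0.1  0.3  0.3] q [ 0.08  0.11  1.87 -0.    1.17  1.7 ]
shift [ 0.943 -0.666 -0.167] twist -0.001 rows>= 3.7
```

```bash
python3 - <<'E'
from h import *
s=dict(np.load("s6.npz"));t=dict(np.load("t6.npz"))
cv2.imwrite("pics/c8.png",np.vstack([cv2.resize(s["color"][190:255,240:320],(640,300),interpolation=2),cv2.resize(t["color"][160:205,210:306],(640,300),interpolation=2)])[:,:,::-1])
E
```

```text
(no output)
```

View pics/c8.png

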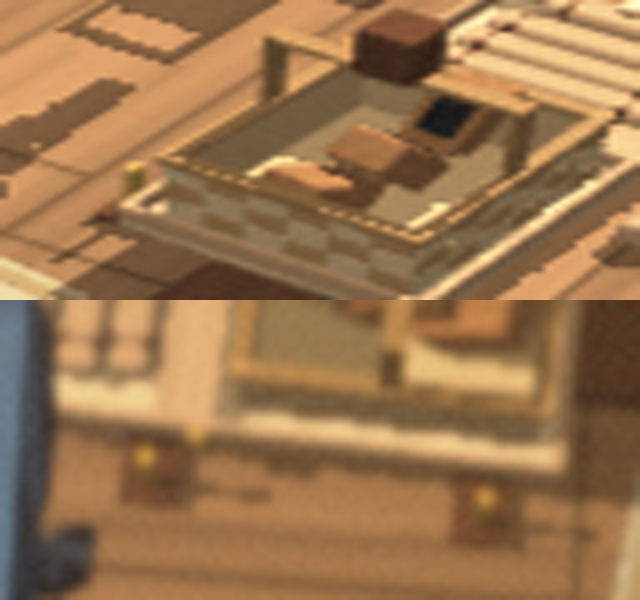

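The lower crop shows the pointer at (195,433), about 24 mm past the loading plate at (145,457); the next plate is at (485,497). So the travel left is about 145 mm. I approach the post from its +y side.

```bash
python3 -m handwheel '[[[0.2,-0.2,-0.1,0],[0.3,-0.45,-0.17,0],[0.4,-0.65,-0.17,0],[0.6,-0.66,-0.17,0],[0.8,-0.66,-0.17,0],[0.943,-0.66,-0.17,0],[0.943,-0.66,-0.17,0],[0.943,-0.66,-0.17,0]]]' 0 | sed -n '1,2p;5p'; python3 d.py .671 .281 .055 -92.5
```

```text
time_s: 57.55
eef_pos: [0.6694, 0.2798, 0.1683]
opening: 0.001
t 57.55 pos [0.6694 0.2798 0.1683] yawy -92.6 tiltz [-0.001 -0.    -1.   ] F [ 0.7 -0.  -0.5] q [0.23 0.55 1.22 0.   1.37 1.85]
shift [ 0.008 -0.006  0.567] twist -0.001 rows>= 1.8
```

```bash
python3 -m handwheel '[[[0.008,0,0.2,0],[0.008,0,0.4,0],[0.008,0,0.56,0],[0.008,0,0.56,0],[0.008,0.03,0.56,0],[0.008,0.06,0.56,0],[0.008,0.09,0.56,0],[0.008,0.11,0.56,0],[0.008,0.125,0.56,0],[0.008,0.14,0.56,0]]]' | sed -n '1,2p;4p'; python3 -m handwheel '[[[0,0.02,0,0],[0,0.04,0,0],[0,0.06,0,0],[0,0.08,0,0],[0,0.1,0,0],[0,0.12,0,0],[0,0.14,0,0],[0,0.16,0,0],[0,0.18,0,0],[0,0.2,0,0]]]' | sed -n '1,2p;4p'
```

```text
time_s: 58.8
eef_pos: [0.6698, 0.2521, 0.0576]
wrist_force: [1.1, 1.5, 1.0]
time_s: 60.05
eef_pos: [0.6677, 0.2117, 0.0572]
wrist_force: [2.2, 2.6, 0.3]
```

```bash
cat > sl.py <<'E'
from h import *
a=np.radians(87.5);ey=np.array([np.cos(a),np.sin(a)]);o=np.array([.66,.036])
for n in("top","scene"):
    c=cam(n);P=cloud(c);X,Y,Z=P[...,0],P[...,1],P[...,2];hsv=cv2.cvtColor(c["color"],cv2.COLOR_RGB2HSV)
    k=(Z>.19)&(Z<.24)&(X>.6)&(X<.72)&(Y>-.25)&(Y<.02)&(hsv[...,2]<130)&(hsv[...,0]<25)
    if k.sum()>10:
        r=rect(P[k]);print(n,"block",r,"z",np.median(P[k][:,2]).round(3),"along",((r[:2]/1000-o)@ey).round(4))
    b=(hsv[...,0]>15)&(hsv[...,0]<28)&(hsv[...,1]>150)&(hsv[...,2]>120)&(X>.54)&(X<.60)&(Y>-.2)&(Y<.15)&(Z<.09)&(Z>.02)
    nl,L,st,ce=cv2.connectedComponentsWithStats(b.astype(np.uint8))
    for i in range(1,nl):
        if st[i,4]>2:
            m=np.median(P[L==i],0);print(n,"brass",ce[i].round(1),m.round(3),st[i,4],"along",((m[:2]-o)@ey).round(4))
E
python3 sl.py;python3 d.py .66 .2 .055 -92.5
```

```text
top block [656.5 -81.4  32.6  28.6  -3.1] z 0.225 along -0.1174
top brass [252.5 182. ] [0.575 0.015 0.05 ] 6 along -0.0244
top brass [231.7 183.6] [0.565 0.083 0.052] 9 along 0.0431
top brass [282.2 189.8] [ 0.556 -0.084  0.055] 5 along -0.1246
scene block [ 6.583e+02 -8.350e+01  3.180e+01  2.730e+01 -5.000e-01] z 0.212 along -0.1195
t 60.15 pos [0.6674 0.2111 0.0569] yawy -92.6 tiltz [-0.001 -0.001 -1.   ] F [-0.6  1.   0.1] q [ 0.14  0.61  1.37 -0.    1.17  1.75]
shift [-0.034  0.057  0.01 ] twist -0.001 rows>= 0.2
```

```bash
python3 -m handwheel '[[[0,0.03,0,0],[0,0.06,0,0],[0,0.1,0,0],[0,0.14,0,0],[0,0.18,0,0],[0,0.22,0,0],[0,0.26,0,0],[0,0.3,0,0],[0,0.34,0,0],[0,0.37,0,0]]]' | sed -n '1,2p;4p'; python3 -m handwheel '[[[0,0.015,0,0],[0,0.03,0,0],[0,0.045,0,0],[0,0.05,0,0]]]' | sed -n '1,2p;4p';python3 sl.py
```

```text
time_s: 61.4
eef_pos: [0.6645, 0.1374, 0.0573]
wrist_force: [0.1, 2.0, -1.6]
time_s: 61.9
eef_pos: [0.6641, 0.1279, 0.0573]
wrist_force: [1.3, 1.9, -0.7]
top block [ 651.7 -165.3   31.1   29.3   -2.8] z 0.223 along -0.2015
top brass [231.5 183.5] [0.564 0.084 0.052] 8 along 0.044
top brass [277.4 184.8] [ 0.573 -0.067  0.052] 5 along -0.1067
top brass [282.2 189.9] [ 0.556 -0.084  0.053] 10 along -0.1249
scene block [ 652.8 -169.2   38.7   27.3   15.6] z 0.211 along -0.2053
scene brass [283.  200.7] [0.566 0.084 0.054] 7 along 0.0441
```

```bash
python3 -m handwheel '[[[0,0.01,0,0],[0,0.02,0,0],[0,0.03,0,0],[0,0.04,0,0],[0,0.05,0,0],[0,0.06,0,0],[0,0.06,0,0]]]' | sed -n '1,2p;4p'; python3 -m handwheel '[[[0,0.01,0,0],[0,0.015,0,0],[0,0.015,0,0]]]' | sed -n '1,2p;4p';python3 sl.py
```

```text
time_s: 62.88
eef_pos: [0.6634, 0.1156, 0.0573]
wrist_force: [0.6, 0.5, 1.0]
time_s: 63.25
eef_pos: [0.6631, 0.1125, 0.0571]
wrist_force: [-0.0, 0.4, -0.1]
top block [ 650.5 -181.    31.3   28.4   -2.4] z 0.224 along -0.2172
top brass [231.5 183.5] [0.564 0.084 0.052] 8 along 0.0439
top brass [282.5 185.5] [ 0.571 -0.085  0.05 ] 4 along -0.1246
top brass [282.3 189.7] [ 0.557 -0.085  0.056] 9 along -0.1252
scene block [ 654.8 -184.4   32.9   25.1   14.8] z 0.212 along -0.2204
scene brass [282.8 201.2] [0.566 0.084 0.048] 6 along 0.0441
```

```bash
python3 -m handwheel '[[[0,0.005,0,0],[0,0.01,0,0],[0,0.01,0,0],[0,0.01,0,0]]]' | sed -n '1,2p;4p';  python3 -m handwheel '[[[0,0.005,0,0],[0,0.005,0,0],[0,0.005,0,0]]]' | sed -n '1,2p;4p';python3 sl.py | grep top
```

```text
time_s: 63.85
eef_pos: [0.6632, 0.111, 0.0572]
wrist_force: [1.0, -0.0, 0.4]
time_s: 64.22
eef_pos: [0.6631, 0.1102, 0.0572]
wrist_force: [0.7, 0.8, -1.3]
top block [ 640.2 -182.7   49.5   29.4   -4.2] z 0.223 along -0.2194
top brass [231.6 183.3] [0.564 0.083 0.057] 7 along 0.043
top brass [283.  185.5] [ 0.572 -0.086  0.054] 6 along -0.1261
top brass [282.2 189.8] [ 0.557 -0.084  0.051] 8 along -0.1249
```

```bash
python3 -m handwheel '[[[0,0.006,0,0],[0,0.006,0,0],[0,0.006,0,0]]]' | sed -n '2p;4p';  python3 -m handwheel '[[[0,0.006,0,0],[0,0.006,0,0],[0,0.006,0,0]]]' | sed -n '2p;4p';python3 sl.py | grep top
```

```text
eef_pos: [0.6631, 0.1095, 0.0572]
wrist_force: [1.3, 5.1, -0.1]
eef_pos: [0.6631, 0.1092, 0.0573]
wrist_force: [1.2, 8.3, -0.5]
top block [ 650.9 -183.9   32.    28.    -3.4] z 0.223 along -0.2201
top brass [231.8 183. ] [0.564 0.082 0.057] 4 along 0.0421
top brass [283.2 185.6] [ 0.571 -0.087  0.047] 5 along -0.1264
top brass [282.2 189.9] [ 0.557 -0.085  0.049] 10 along -0.125
```

The force climbs to 8 N with no motion, so the sled is latched in the detent. I back off and retract.

```bash
python3 -m handwheel '[[[0,-0.04,0,0],[0,-0.1,0,0],[0,-0.15,0,0],[0,-0.15,-0.2,0],[0,-0.15,-0.5,0],[0,-0.15,-0.7,0],[-0.3,-0.15,-0.7,0],[-0.6,-0.15,-0.7,0],[-0.9,-0.15,-0.7,0],[-1,-0.15,-0.7,0]]]' | sed -n '1,2p;4p'; python3 -m handwheel '[[[0,-0.2,0,0],[0,-0.2,0,0],[0,-0.2,0,0]]]' | sed -n '2p'; python3 sl.py
python3 - <<'E'
from h import *
s=cam("scene");t=cam("top")
cv2.imwrite("pics/c9.png",np.hstack([cv2.resize(s["color"][60:340,130:400],(410,425),interpolation=2),cv2.resize(t["color"][85:265,180:340],(378,425),interpolation=2)])[:,:,::-1])
E
```

```text
time_s: 66.42
eef_pos: [0.4612, 0.1473, 0.1968]
wrist_force: [-0.1, 0.6, 0.3]
eef_pos: [0.4663, 0.1865, 0.1972]
top block [ 650.4 -183.4   32.4   28.7   -6.3] z 0.224 along -0.2196
top brass [231.7 183.6] [0.564 0.083 0.053] 9 along 0.0428
top brass [283.  185.5] [ 0.571 -0.086  0.049] 6 along -0.126
top brass [282.3 189.7] [ 0.557 -0.085  0.05 ] 9 along -0.1253
scene block [ 653.3 -183.5   32.4   28.7    1.5] z 0.213 along -0.2196
scene brass [282.5 202.2] [0.564 0.086 0.042] 13 along 0.0455
```

View pics/c9.png

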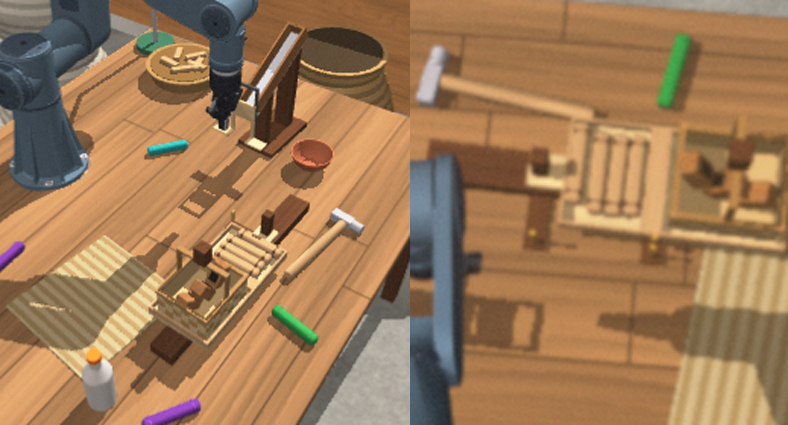

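The sled is latched with the pointer facing the plate. The handle nearest the post, at (572,180), needs a height check.

```bash
python3 - <<'E'
from h import *
t=cam("top","t9.npz");s=cam("scene","s9.npz")
o=np.array([.660,.036]);a=np.radians(87.5);ey=np.array([np.cos(a),np.sin(a)]);ex=np.array([ey[1],-ey[0]])
for n,c in(("top",t),("scene",s)):
    P=cloud(c);lx=(P[...,:2]-o)@ex;ly=(P[...,:2]-o)@ey-.1+.149;Z=P[...,2]
    for xb in(-.045,-.015,.015,.045):
        print(n,xb,end=" ")
        for b in np.arange(-.062,.085,.004):
            k=(abs(lx-xb)<.015)&(ly>b)&(ly<=b+.004)
            if k.sum()>1:print(f"{b*1000+2:.0f}:{np.median(Z[k])*1000:.0f}",end=" ")
        print()
E
```

```text
top -0.045 -60:56 -56:54 -52:43 -48:62 -44:64 -40:61 -36:61 -32:61 -28:52 -24:63 -20:62 -16:63 -12:63 -8:61 -4:57 0:50 4:61 8:64 12:61 16:64 20:62 24:41 28:43 32:42 36:56 40:62 44:56 48:52 52:47 56:56 60:58 64:-1 68:-2 72:-1 76:-0 80:6 84:7 
top -0.015 -60:60 -56:56 -52:57 -48:64 -44:64 -40:62 -36:66 -32:65 -28:57 -24:65 -20:63 -16:66 -12:62 -8:65 -4:60 0:56 4:64 8:63 12:64 16:65 20:65 24:45 28:40 32:60 36:65 40:65 44:63 48:64 52:62 56:57 60:55 64:36 68:38 72:37 76:37 80:31 84:66 
top 0.015 -60:57 -56:54 -52:56 -48:64 -44:67 -40:67 -36:66 -32:64 -28:58 -24:63 -20:66 -16:67 -12:66 -8:64 -4:61 0:50 4:63 8:64 12:65 16:66 20:63 24:50 28:43 32:56 36:65 40:66 44:64 48:66 52:62 56:57 60:54 64:38 68:38 72:41 76:41 80:40 84:52 
top 0.045 -60:56 -56:52 -52:44 -48:63 -44:65 -40:64 -36:66 -32:64 -28:59 -24:61 -20:64 -16:65 -12:62 -8:62 -4:61 0:41 4:65 8:62 12:64 16:65 20:64 24:50 28:42 32:59 36:65 40:63 44:67 48:66 52:63 56:59 60:57 64:-2 68:-2 72:2 76:1 80:-3 84:-1 
scene -0.045 -48:64 -44:65 -40:67 -36:66 -32:69 -28:66 -24:65 -20:64 -16:68 -12:67 -8:69 -4:67 4:64 8:68 12:66 16:67 20:67 24:65 36:62 40:68 44:66 48:56 52:64 56:63 60:52 64:59 
scene -0.015 -52:64 -48:64 -44:65 -40:67 -36:68 -32:68 -28:68 -24:63 -20:66 -16:67 -12:68 -8:68 -4:67 4:63 8:66 12:66 16:68 20:67 24:65 32:59 36:62 40:66 44:67 48:69 52:69 56:65 60:62 64:60 80:46 84:75 
scene 0.015 -48:64 -44:68 -40:67 -36:67 -32:68 -28:67 -24:65 -20:65 -16:68 -12:66 -8:69 -4:68 0:65 4:63 8:64 12:67 16:68 20:68 24:67 28:64 32:66 36:62 40:66 44:68 48:68 52:68 64:58 76:45 80:45 84:68 
scene 0.045 -60:58 -56:59 -52:60 -48:65 -44:67 -40:69 -36:67 -32:69 -28:66 -24:65 -20:64 -16:66 -12:68 -8:66 -4:66 0:64 4:64 8:64 12:66 16:68 20:67 24:66 28:54 32:59 36:62 40:66 44:67 48:67 52:68 56:66
```

All four handles lie flat on the bay floor, with their tops at about 66 mm and inside the lips. Handing in.

```bash
python3 -c "
from bench import ctrl
print(ctrl.hand_in())"
```

```text
the job is handed in; nothing more can be done
None
```

I handed in the job at about 67 s: all three feet are in the upright basket in the larger bay, all four handles lie flat in the other bay, and the sled is latched in the next station's detent; the judge gave no verdict.

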